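# Line up the soldering supplies by height

### The arm

A 7-joint arm with a two-finger parallel gripper is mounted at the origin on a cart in front of the work surface, level with it; the furniture and walls round the work are solid. World frame = base frame: x ahead of the robot, y to its left, z up, the work surface at z = 0. Lengths are in m, angles in rad, forces in N, time in s.
With the tool pointing down it reaches from about 0.35 to 0.9 m from the base axis. Payload 8.1 kg.
Tool frame: the origin (TCP) lies on the centre line of the jaws, within the pads' length; the fingertips stand 14 mm ahead of it and the grasp point (between the pads) lies 5 mm behind it; z points along the fingers, y is the direction in which the jaws open and shut (so a half turn about z gives the same grasp; the last joint's range is limited). The gripper opens to 92 mm and grips with 3 to 60 N. Pads are 19 mm wide; open, the fingers measure 130 mm over their backs; the gripper's body (75 mm by 190 mm) begins 47 mm behind the grasp point.
Start: joints at [-1.355, 0.434, 0.025, 1.573, -0.012, 1.134, -0.075], TCP at [0.196, 0.594, 0.241] pointing down, gripper open.
Joint ranges: [-2.62, 2.62], [-0.44, 2.09], [-1.27, 1.32], [0.08, 2.57], [-1.32, 4.46], [0.12, 2], [-2.74, 2.74]. Speed limits (rad/s): [2.22, 2.22, 3.01, 3.01, 3.14, 3.14, 3.14].

### API

Orientations are given as a rotation vector (axis times angle).
In Python, from cell import arm, optics gives the robot as it stands.
- The arm moves only by the shell command python3 -m creep 'ROWS' [FORCE]. ROWS is JSON, a list of rows, each an object with "translation": the shift along the tool's x, y, z in m, a list of three; "rot": the turn, a rotation vector about the tool's x, y, z in degrees, a list of three; "jaw": the finger opening in m, from 0 to 0.0918. In form: [{"translation": [x, y, z], "rot": [wx, wy, wz], "jaw": jaw}, ...]. A call has 1 to 12 rows; each row shifts and turns the commanded pose from where the row before left it, along the tool's axes as they then stand; what a row does not reach is not made up. A row lasts 1/12 s, in which the tool goes at most 41.7 mm and 7.16 degrees, less where a joint would pass 70% of its speed; a pose out of reach is approached as far as the arm can. A call is refused whole if a number of a shift passes 0.0417 or a number of a turn 7.16, either way. A call with a gripper value outside its range is refused whole. The fingers move at their own pace and stop on an object; FORCE is the grip in N (left out, the last holds). Time passes only in rows, so rows that do not move let the fingers close. It gives the time, the measured TCP pose, the force and the opening at its end, in the units of the state.
- arm.observe(): the state, without advancing time (a new reading comes with each control period).
- optics.get_image(name): name is "scene" or "top" or "wrist"; returns the picture (480x640x3 uint8, red, green, blue); there is no depth.
- optics.camera_info(name): a dict with "fx", "fy", "cx", "cy" (pixels), "k1" (the pictures are not rectified: a ray, as slopes to the right and down, at radius r is drawn at 1 + k1 r^2 times it, then the intrinsics apply), "R" (3x3) and "t" (3): a world point X has camera coordinates R X + t. Camera axes: x right, y down, z forward; pixel columns grow to the right and rows downward; lengths in m; the calibration is good to about 2 mm. A picture is of the moment at which its call begins: read the wrist's pose just before it. camera_info takes no time and is no camera call; for the wrist camera it gives the pose at the moment of the call.
- arm.sign_off(): hands the job in, once; it reports no verdict.
Trained networks look in the newest picture that a camera, given by its name, has taken for a name from the list of things; names that differ only in an ending like _2 or _b are one class to them, and where a whole thing is asked for, a point or a joint stands for the part that bears it (a point fixed in the world has none). Each returns a list of dicts, best first, with "score" (0 to 1); they miss things now and then, are a little off and sometimes report something else, mostly with a low value. They report only what shows in the picture. A call takes as long as a camera call. They do not tell look-alikes from the thing itself.
- optics.boxes_of(camera, thing): "location" ([column, row] in pixels, amid what is visible of it).
- optics.pinpoint(camera, thing): "location" ([column, row] in pixels: a listed point, or the origin of a listed thing).
The state is a dict: "clock": time; "joints": joint angles; "dq": joint speeds; "joint_efforts": joint torques, N m; "position": TCP position; "ee_rot": TCP orientation; "force": force on the tool from outside, world axes, zero at the start; "ft_torque": the same for the moment, N m; "width": opening from 0.0 (shut) to 1.0 (fully open).
Only numpy, scipy, OpenCV 4.12 (cv2) and the standard library are available. Lean on these libraries where they do the work, as an engineer would, in place of code of your own. Each camera call takes 0.05 s, during which the arm holds its last target.

### The job

Set out the soldering supplies in a row on the four cork pads of the wooden strip: the round tin, the white cone, the black-lidded jar and the nozzle bottle, one standing upright and centred on each pad, in order of height. The lowest goes on the pad next to the black charcoal block and they rise to the tallest at the other end, so that nothing tall stands close to the flame. Keep them upright throughout and leave the spool of binding wire where it stands.

Things in the scene. Friction and masses are not known exactly. Their poses are not given: they have to be found in the camera images.
- tin_mid (a point): Low round tin, white with a straw-coloured lid (closed, does not come off), 57 mm across, 28 mm high, 60 g. This point lies on its upright axis, half-way up; z axis up. Stands upright and loose on the bench at the start; grasp it round the lid or side from above.
- cone_mid (a point): White borax cone with a domed top, 29 mm across at the foot and narrowing a little upwards, 41 mm high, 50 g. This point lies on its upright axis, half-way up; z axis up. Stands upright and loose on the bench at the start; grasp it round the lower half from above.
- jar_mid (a point): White jar with a black screw lid (fixed shut), 54 mm across, 50 mm high, 110 g. This point lies on its upright axis, half-way up; z axis up. Stands upright and loose on the bench at the start; grasp it round the side at half height from above.
- bottle_mid (a point): White round bottle with a thin nozzle on top; body 41 mm across, straight up to about 60 mm, shoulder at 75 mm, nozzle tip at 94 mm, 85 g. This point lies on its upright axis, half-way up; z axis up. Stands upright and loose on the bench at the start; grasp it round the body, at or a little above half height from above.
- spool_mid (a point): Spool of green binding wire with wooden flanges, 44 mm across, 34 mm high. This point is its centre, half-way up. It stands loose among the supplies, is no part of the row and stays where it is.
- pad_1_top (a point): Top centre of the first of the four round cork pads (62 mm across, top 10 mm above the bench) in a straight row at 90 mm pitch on a flat dark wooden strip (90 x 360 x 8 mm) fixed to the bench; pads are numbered along the row. Its x axis points across the strip, its y axis along the row from pad 4 towards pad 1. Does not move during a run; the row's place and heading change from start to start.
- pad_2_top (a point): Top centre of the second of the four round cork pads (62 mm across, top 10 mm above the bench) in a straight row at 90 mm pitch on a flat dark wooden strip (90 x 360 x 8 mm) fixed to the bench; pads are numbered along the row. Its x axis points across the strip, its y axis along the row from pad 4 towards pad 1. Does not move during a run; the row's place and heading change from start to start.
- pad_3_top (a point): Top centre of the third of the four round cork pads (62 mm across, top 10 mm above the bench) in a straight row at 90 mm pitch on a flat dark wooden strip (90 x 360 x 8 mm) fixed to the bench; pads are numbered along the row. Its x axis points across the strip, its y axis along the row from pad 4 towards pad 1. Does not move during a run; the row's place and heading change from start to start.
- pad_4_top (a point): Top centre of the last of the four round cork pads (62 mm across, top 10 mm above the bench) in a straight row at 90 mm pitch on a flat dark wooden strip (90 x 360 x 8 mm) fixed to the bench; pads are numbered along the row. Its x axis points across the strip, its y axis along the row from pad 4 towards pad 1. Does not move during a run; the row's place and heading change from start to start.
- charcoal: Black charcoal soldering block, 64 x 117 x 30 mm, origin at the centre of its underside, long side along its y axis (across the strip's length), fixed. It lies beyond one end of the strip, its centre about 93 mm from the end pad (pad 1 at some starts, pad 4 at others); a white dish lies beyond the other end.
There are look-alikes about, which are no part of the job. Leave any yellow look-alike of the part that bears jar_mid alone.

How it is judged:
At the end, for the whole second after the job is handed in: From the pad next to the charcoal block outwards stand the tin, the cone, the jar and the bottle, one on each pad: each upright (within 0.12 rad), its axis within 14 mm of the pad's centre, standing on the pad (height within 6 mm), released and at rest; the spool is within 20 mm of where it stood (((horizontal distance between charcoal and pad_1_top below 0.2 m and horizontal distance between tin_mid and pad_1_top below 0.014 m and horizontal distance between cone_mid and pad_2_top below 0.014 m and horizontal distance between jar_mid and pad_3_top below 0.014 m and horizontal distance between bottle_mid and pad_4_top below 0.014 m) or (horizontal distance between charcoal and pad_4_top below 0.2 m and horizontal distance between tin_mid and pad_4_top below 0.014 m and horizontal distance between cone_mid and pad_3_top below 0.014 m and horizontal distance between jar_mid and pad_2_top below 0.014 m and horizontal distance between bottle_mid and pad_1_top below 0.014 m)) and angle between each of tin_mid, cone_mid, jar_mid, bottle_mid's own z axis and vertical below 0.12 rad and height (world z) of tin_mid between 0.018 and 0.03 m and linear speed of each of tin, cone, jar, bottle below 0.02 m/s and angular speed of each of tin, cone, jar, bottle below 0.3 rad/s and contact force between each of tin, cone, jar, bottle and the fingers below 0.05 N and height (world z) of cone_mid between 0.0245 and 0.0365 m and height (world z) of jar_mid between 0.029 and 0.041 m and height (world z) of bottle_mid between 0.051 and 0.063 m and distance of spool_mid from where it was at the start of the episode below 0.02 m); the robot touches nothing.
It fails at once if the tin is tipped over (angle between tin_mid's own z axis and vertical above 0.8 rad).
It fails at once if the cone is tipped over (angle between cone_mid's own z axis and vertical above 0.8 rad).
It fails at once if the jar is tipped over (angle between jar_mid's own z axis and vertical above 0.8 rad).
It fails at once if the bottle is tipped over (angle between bottle_mid's own z axis and vertical above 0.8 rad).
It fails at once if the spool is shifted (distance of spool_mid from where it was at the start of the episode above 0.02 m).
It also fails if it takes over 120 s, if anything falls off the work surface, if the arm or the gripper's body presses on something with over 40 N, if the wrist force passes 120 N, or if a joint passes its speed limit or range.

## Working session

There is one attempt and no reset: what is moved stays moved. The work goes in short steps, Python scripts to look and compute and a shell command to move; the robot and the scene stay as the last step left them, time stands still between calls to the robot, and variables do not carry over. Pictures are saved under pics/ and viewed, and the job is handed in when it is done.

```bash
ls; mkdir -p pics
cat > h.py <<'E'
import numpy as np, cv2
from cell import arm, optics
def snap(n,f):
    im=optics.get_image(n); cv2.imwrite(f,im[:,:,::-1]); return im
def ray(n,px,ci=None):
    c=ci or optics.camera_info(n)
    d=np.array([(px[0]-c['cx'])/c['fx'],(px[1]-c['cy'])/c['fy']])
    u=d.copy()
    for _ in range(30): u=d/(1+c['k1']*(u@u))
    R=np.array(c['R']);t=np.array(c['t'])
    return -R.T@t, R.T@np.array([u[0],u[1],1])
def onz(n,px,z,ci=None):
    o,d=ray(n,px,ci); return o+d*(z-o[2])/d[2]
def proj(n,X,ci=None):
    c=ci or optics.camera_info(n)
    p=np.array(c['R'])@np.array(X)+np.array(c['t']); u=p[:2]/p[2]; u=u*(1+c['k1']*(u@u))
    return np.array([c['fx']*u[0]+c['cx'],c['fy']*u[1]+c['cy']])
E
python3 - <<'E'
from h import *
s=arm.observe(); print({k:np.round(v,3) for k,v in s.items()})
for n in ['scene','top','wrist']:
    snap(n,f'pics/{n}0.png')
    c=optics.camera_info(n); print(n,c['fx'],c['k1'],-np.array(c['R']).T@np.array(c['t']))
zs={'tin_mid':.014,'cone_mid':.0205,'jar_mid':.025,'bottle_mid':.047,'spool_mid':.017,'pad_1_top':.01,'pad_4_top':.01,'pad_2_top':.01,'pad_3_top':.01,'charcoal':0}
for n in ['top','scene']:
  for k,z in zs.items():
    for r in optics.pinpoint(n,k)[:4]:
        print(n,k,round(r['score'],2),np.round(r['location'],1),np.round(onz(n,r['location'],z)[:2],4))
E
```

```text
pics
{'clock': np.float64(0.0), 'joints': array([-1.355,  0.435,  0.025,  1.574, -0.012,  1.134, -0.075]), 'dq': array([-0.   , -0.   ,  0.   ,  0.   ,  0.001,  0.002,  0.002]), 'joint_efforts': array([-0.0000e+00, -6.6785e+01,  9.8500e-01, -3.1446e+01, -6.1000e-02,
        4.3000e-02,  0.0000e+00]), 'position': array([0.196, 0.593, 0.24 ]), 'ee_rot': array([-4.990e-01, -3.102e+00,  2.000e-03]), 'force': array([-0.232,  0.109,  0.188]), 'ft_torque': array([0.029, 0.066, 0.022]), 'width': np.float64(0.998)}
scene 503.1015875848883 -0.04054685960861817 [-0.08349442 -0.43208404  0.98480917]
top 510.8922304235203 -0.025512337680508878 [0.46139861 0.02043239 1.04775477]
wrist 389.63345051088754 -0.07342398206577382 [0.11793063 0.61901102 0.38366487]
top tin_mid 0.85 [160.8 303.4] [0.4718 0.3151]
top cone_mid 0.65 [293.4 228.8] [0.6226 0.0484]
top cone_mid 0.45 [275.  307.5] [0.4638 0.0846]
top jar_mid 0.67 [423.  295.2] [ 0.4878 -0.2108]
top jar_mid 0.67 [160.5 168.8] [0.7472 0.3227]
top jar_mid 0.66 [465.2 275.2] [ 0.5276 -0.297 ]
top jar_mid 0.63 [336.6 310.1] [ 0.4586 -0.038 ]
top bott
[... 352 characters left out ...]
0.85 [194.8 241.9] [0.4655 0.3204]
scene cone_mid 0.44 [265.6 281.6] [0.4611 0.0833]
scene jar_mid 0.86 [422.7 334.8] [ 0.5333 -0.298 ]
scene jar_mid 0.82 [301.9 301.8] [ 0.4585 -0.0254]
scene jar_mid 0.68 [258.8 177. ] [0.7511 0.3311]
scene jar_mid 0.67 [375.4 329.9] [ 0.4866 -0.2048]
scene bottle_mid 0.64 [340.4 310.3] [ 0.4749 -0.1197]
scene spool_mid 0.89 [230.  254.4] [0.4818 0.2136]
scene pad_1_top 0.75 [285.7 237.8] [0.6114 0.1333]
scene pad_1_top 0.52 [232.7 253.9] [0.4911 0.2136]
scene pad_4_top 0.85 [379.3 277.1] [ 0.6327 -0.135 ]
scene pad_2_top 0.59 [315.4 246.3] [0.6298 0.0517]
scene pad_3_top 0.87 [345.8 262.5] [ 0.6269 -0.0422]
scene charcoal 0.98 [258.7 223.8] [0.6196 0.231 ]
```

View pics/top0.png

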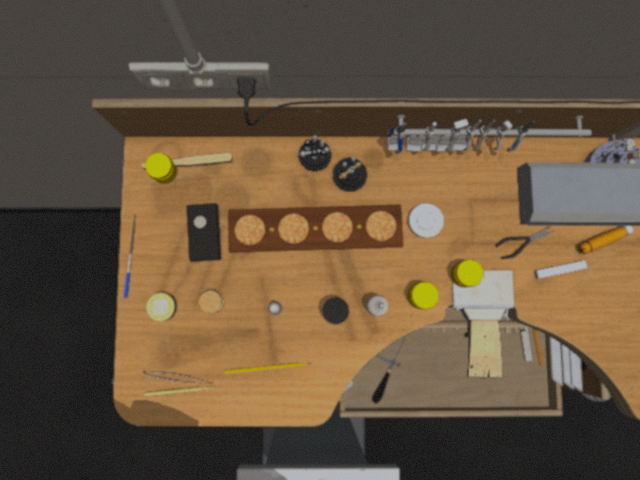

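View pics/scene0.png

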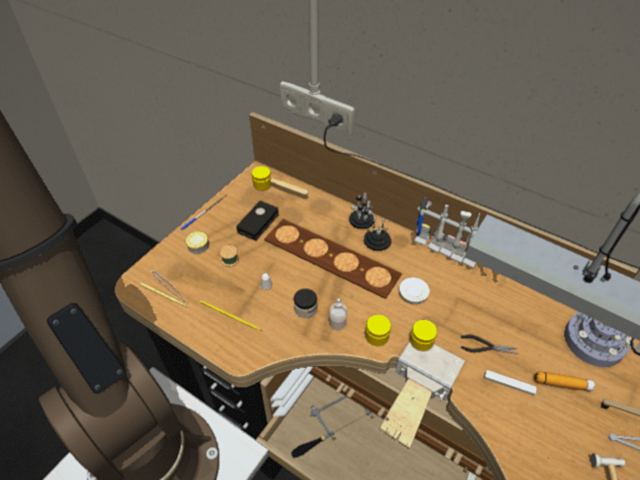

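View pics/wrist0.png

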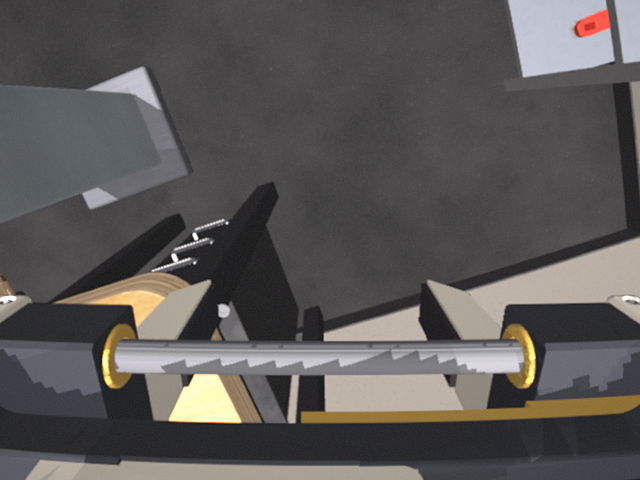

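The top view shows the charcoal at (203,232), beyond the left end of the strip at pad 1. The dish is at (426,220), at the pad 4 end. So the row is tin on pad 1, cone on pad 2, jar on pad 3 and bottle on pad 4.

Candidates (top px):
- **Tin:** (160,307), straw lid. The yellow pots at (160,167), (424,295) and (468,273) could be mistaken for it.
- **Jar:** (336,310), black lid. The same yellow pots and the black stands at (315,154) and (350,174) could be mistaken for it.
- **Cone:** (275,308). The detector also gives (293,229), which is pad 2.
- **Bottle:** (377,306). The dish is at (426,220).
- **Spool:** (210,301).

Next, a close crop and refined positions.

Run:
```python
from h import *
im=cv2.imread('pics/top0.png')
c=im[190:340,130:400]; cv2.imwrite('pics/crop1.png',cv2.resize(c,None,fx=2.9,fy=2.9,interpolation=cv2.INTER_CUBIC))
s=cv2.imread('pics/scene0.png'); cv2.imwrite('pics/crop2.png',cv2.resize(s[160:350,170:450],None,fx=2.8,fy=2.8,interpolation=cv2.INTER_CUBIC))
hsv=cv2.cvtColor(im,cv2.COLOR_BGR2HSV)
for p in [(250,230),(293,228),(337,227),(381,226),(240,240),(160,307),(275,308),(336,310),(377,306),(210,301),(300,280)]: print(p,hsv[p[1],p[0]])
```

```text
(250, 230) [ 16 135 183]
(293, 228) [ 16 141 185]
(337, 227) [ 16 144 181]
(381, 226) [ 16 137 183]
(240, 240) [ 17 140 166]
(160, 307) [ 32  20 181]
(275, 308) [120   6 184]
(336, 310) [18 29 44]
(377, 306) [ 15  15 138]
(210, 301) [ 18 131 181]
(300, 280) [ 16 140 170]
```

View pics/crop1.png

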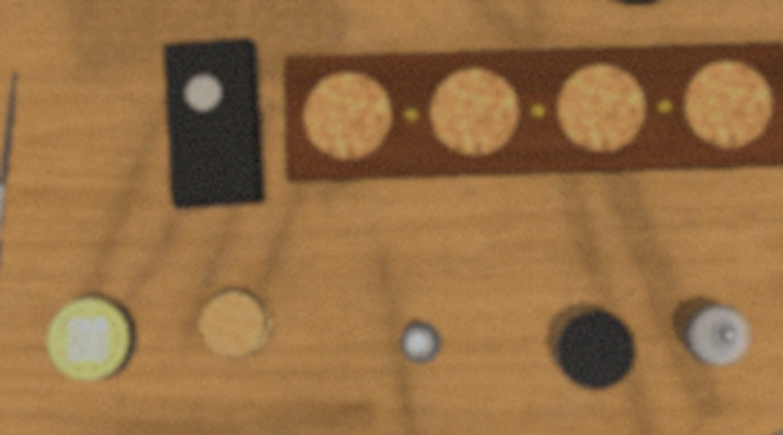

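View pics/crop2.png

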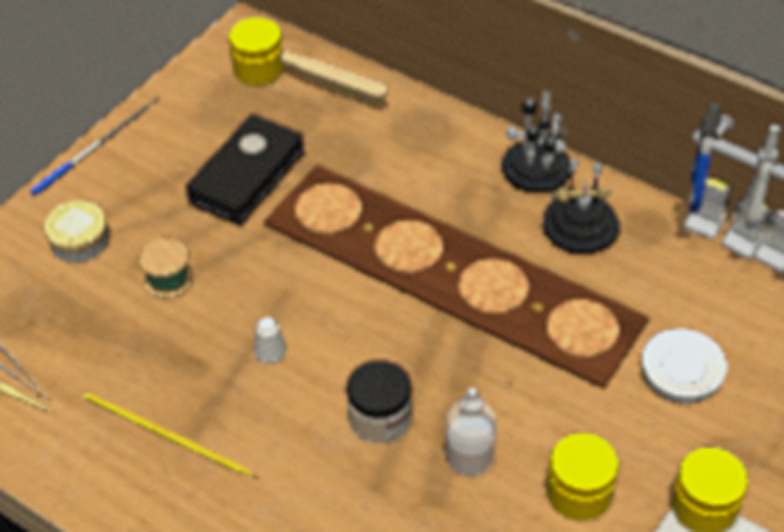

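Run:
```python
from h import *
T=lambda p:(130+p[0]/2.9,190+p[1]/2.9)
S=lambda p:(170+p[0]/2.8,160+p[1]/2.8)
P=lambda n,*a:print(n,*[np.round(x[:2],4) for x in a])
for i,(a,b) in enumerate(zip([(347,115),(474,111),(601,107),(728,103)],[(328,208),(409,246),(494,286),(583,327)])):
    P('pad%d'%(i+1),onz('top',T(a),.01),onz('scene',S(b),.01))
P('tin lid',onz('top',T((89,338)),.028),onz('scene',S((76,222)),.028))
P('cone',onz('top',T((420,341)),.035),onz('scene',S((266,324)),.04))
P('jar lid',onz('top',T((596,347)),.05),onz('scene',S((379,386)),.05))
P('bottle tip',onz('top',T((728,335)),.094),onz('scene',S((472,395)),.094))
P('spool',onz('top',T((233,322)),.034),onz('scene',S((164,251)),.034))
P('charc',onz('top',T((215,123)),.03))
# stand heights: base from top cam
P('stand2 base',onz('top',(349.5,176),.01)); P('stand1 base',onz('top',(314.5,157),.01))
for nm,xy in [('s2',onz('top',(349.5,176),.01)),('s1',onz('top',(314.5,157),.01))]:
  for z in [0,.04,.06,.08,.1]: 
    q=proj('scene',[xy[0],xy[1],z]); print(nm,z,np.round((q-[170,160])*2.8,0))
```

```text
pad1 [0.6225 0.1386] [0.6237 0.1376]
pad2 [0.6254 0.0486] [0.6263 0.0473]
pad3 [ 0.6282 -0.0415] [ 0.6288 -0.0429]
pad4 [ 0.6311 -0.1317] [ 0.6321 -0.1323]
tin lid [0.4655 0.3111] [0.4677 0.3107]
cone [0.4636 0.084 ] [0.4634 0.0849]
jar lid [ 0.4595 -0.0345] [ 0.4578 -0.0363]
bottle tip [ 0.4671 -0.1166] [ 0.465  -0.1194]
spool [0.4764 0.2115] [0.482  0.2155]
charc [0.6138 0.228 ]
stand2 base [ 0.7357 -0.0679]
stand1 base [0.7765 0.005 ]
s2 0 [576. 231.]
s2 0.04 [580. 202.]
s2 0.06 [581. 187.]
s2 0.08 [583. 171.]
s2 0.1 [585. 156.]
s1 0 [531. 174.]
s1 0.04 [534. 145.]
s1 0.06 [535. 130.]
s1 0.08 [536. 114.]
s1 0.1 [538.  98.]
```

```bash
cat >> h.py <<'E'
from scipy.spatial.transform import Rotation as Ro
PAD={1:(.6230,.1382),2:(.6258,.0481),3:(.6286,-.0420),4:(.6315,-.1320)}
OBJ=dict(tin=(.4665,.3110),cone=(.4636,.0843),jar=(.4587,-.0354),bottle=(.466,-.1178))
def rel(x,y,z,yaw=91.8):
    s=arm.observe(); R=Ro.from_rotvec(s['ee_rot']); d=np.array([x,y,z])-s['position']
    tx=np.deg2rad(yaw); G=np.array([[np.cos(tx),np.sin(tx),0],[np.sin(tx),-np.cos(tx),0],[0,0,-1]]).T if 0 else np.column_stack([[np.cos(tx),np.sin(tx),0],[np.sin(tx),-np.cos(tx),0],[0,0,-1]])
    rv=(R.inv()*Ro.from_matrix(G)).as_rotvec(degrees=True)
    print('t',round(float(s['clock']),2),'pos',np.round(s['position'],4),'toolshift mm',np.round(R.inv().apply(d)*1000,1),'rot deg',np.round(rv,2),'w mm',round(float(s['width'])*91.8,1),'F',np.round(s['force'],1),'q',np.round(s['joints'],2))
E
python3 -m creep '[{"translation":[0,0,0],"rot":[0,0,6.99],"jaw":0.0918},{"translation":[0,0,0],"rot":[0,0,6.99],"jaw":0.0918},{"translation":[0,0,0],"rot":[0,0,6.99],"jaw":0.0918},{"translation":[0,0,0],"rot":[0,0,6.99],"jaw":0.0918},{"translation":[0,0,0],"rot":[0,0,6.99],"jaw":0.0918},{"translation":[0,0,0],"rot":[0,0,6.99],"jaw":0.0918},{"translation":[0,0,0],"rot":[0,0,6.99],"jaw":0.0918},{"translation":[0,0,0],"rot":[0,0,6.99],"jaw":0.0918},{"translation":[0,0,0],"rot":[0,0,6.99],"jaw":0.0918},{"translation":[0,0,0],"rot":[0,0,6.99],"jaw":0.0918}]'
python3 -c "
from h import *
rel(*OBJ['tin'],.12)"
```

```text
clock: 1.98
position: [0.1959, 0.5935, 0.2408]
ee_rot: [-2.192, -2.25, -0.0]
force: [-0.6, -0.6, 0.9]
width: 0.996
t 1.98 pos [0.1959 0.5935 0.2408] toolshift mm [-289.5  263.2  120.7] rot deg [-0.   -0.01 -0.31] w mm 91.4 F [-0.6 -0.6  0.9] q [-1.54  0.44  0.3   1.59 -0.14  1.13 -1.18]
```

```bash
python3 -m creep '[{"translation":[-0.029,0.0263,0],"rot":[0,0,0],"jaw":0.0918},{"translation":[-0.029,0.0263,0],"rot":[0,0,0],"jaw":0.0918},{"translation":[-0.029,0.0263,0],"rot":[0,0,0],"jaw":0.0918},{"translation":[-0.029,0.0263,0],"rot":[0,0,0],"jaw":0.0918},{"translation":[-0.029,0.0263,0.01],"rot":[0,0,0],"jaw":0.0918},{"translation":[-0.029,0.0263,0.02],"rot":[0,0,0],"jaw":0.0918},{"translation":[-0.029,0.0263,0.02],"rot":[0,0,0],"jaw":0.0918},{"translation":[-0.029,0.0263,0.02],"rot":[0,0,0],"jaw":0.0918},{"translation":[-0.029,0.0263,0.02],"rot":[0,0,0],"jaw":0.0918},{"translation":[-0.029,0.0263,0.02],"rot":[0,0,0],"jaw":0.0918},{"translation":[0,0,0],"rot":[0,0,0],"jaw":0.0918},{"translation":[0,0,0],"rot":[0,0,0],"jaw":0.0918}]'
python3 -c "
from h import *
rel(*OBJ['tin'],.12)
snap('wrist','pics/w1.png')
for r in optics.pinpoint('wrist','tin_mid')[:3]: print(r, onz('wrist',r['location'],.014))"
```

```text
clock: 2.98
position: [0.4623, 0.3165, 0.1351]
ee_rot: [2.191, 2.25, -0.003]
force: [-0.3, 1.0, 1.5]
width: 1.002
t 2.98 pos [0.4623 0.3165 0.1351] toolshift mm [-5.6  4.1 15.1] rot deg [-0.05  0.12 -0.28] w mm 92.0 F [-0.3  1.   1.5] q [-0.96  0.46  0.36  1.88 -0.21  0.85 -0.47]
{'location': [323.7, 237.0], 'score': 0.78} [0.46553153 0.31611037 0.014     ]
```

View pics/w1.png

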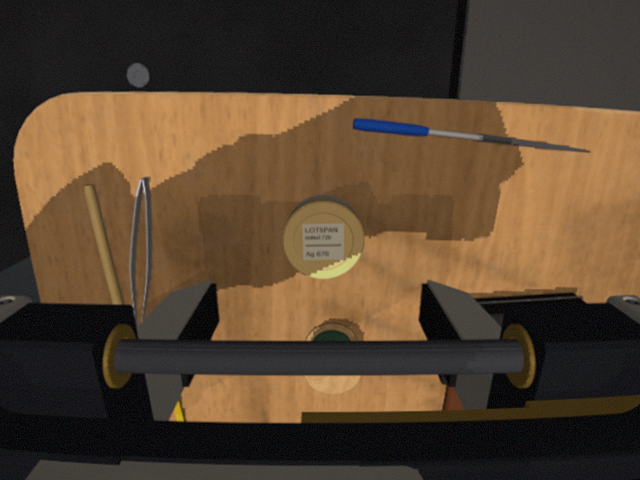

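The wrist view shows the straw-lidded tin at (324,239), with the spool behind it at (333,355). I'll check the tin's lid in this view against the earlier fix.

```bash
python3 -c "
from h import *
print(onz('wrist',(324,239),.028)); print('spool',onz('wrist',(333,360),.034))
rel(.466,.313,.0235)"
```

```text
[0.46542913 0.31924476 0.028     ]
spool [0.47537732 0.22659512 0.034     ]
t 3.08 pos [0.4606 0.3202 0.1361] toolshift mm [ -7.4   5.2 112.6] rot deg [-0.02 -0.04  0.05] w mm 92.3 F [1.  0.9 1.3] q [-0.96  0.45  0.36  1.88 -0.21  0.85 -0.47]
```

```bash
python3 -m creep '[{"translation":[0,0,0],"rot":[0,0,0],"jaw":0.0918},{"translation":[0,0,0],"rot":[0,0,0],"jaw":0.0918}]'; python3 -c "
from h import *
rel(.466,.313,.0235)
for i in range(4):
    r=optics.pinpoint('wrist','tin_mid')
    optics.get_image('wrist'); s=arm.observe(); print(np.round(s['position'],4), -np.array(optics.camera_info('wrist')['R']).T@np.array(optics.camera_info('wrist')['t']))
"
```

```text
clock: 3.25
position: [0.4602, 0.3211, 0.1365]
ee_rot: [-2.182, -2.259, -0.002]
force: [-0.2, -0.4, -1.0]
width: 0.999
t 3.25 pos [0.4602 0.3211 0.1365] toolshift mm [ -8.5   5.5 113. ] rot deg [ 0.03 -0.07  0.18] w mm 91.7 F [-0.2 -0.4 -1. ] q [-0.96  0.45  0.36  1.88 -0.21  0.85 -0.47]
[0.4603 0.3207 0.1364] [0.45822172 0.40308698 0.28004349]
[0.4606 0.3202 0.1363] [0.4585149  0.40263983 0.27985523]
[0.4607 0.3198 0.1361] [0.45876458 0.40229565 0.27969375]
[0.4609 0.3196 0.136 ] [0.45893507 0.40207828 0.27958223]
```

```bash
python3 -m creep '[{"translation":[-0.004,0.0025,0.015],"rot":[0,0,0],"jaw":0.0918},{"translation":[-0.004,0.0025,0.015],"rot":[0,0,0],"jaw":0.0918},{"translation":[0,0,0],"rot":[0,0,0],"jaw":0.0918},{"translation":[0,0,0],"rot":[0,0,0],"jaw":0.0918},{"translation":[0,0,0],"rot":[0,0,0],"jaw":0.0918},{"translation":[0,0,0],"rot":[0,0,0],"jaw":0.0918}]'; python3 -c "
from h import *
rel(.466,.313,.0235)
ci=optics.camera_info('wrist')
im=snap('wrist','pics/w2.png')
for r in optics.pinpoint('wrist','tin_mid')[:1]: print(r['location'], onz('wrist',r['location'],.014,ci))
g=cv2.cvtColor(im,cv2.COLOR_RGB2GRAY)
print(cv2.HoughCircles(cv2.medianBlur(g,5),cv2.HOUGH_GRADIENT,1.2,60,param1=100,param2=30,minRadius=30,maxRadius=70))
rel(.466,.313,.0235)
"
```

```text
clock: 4.15
position: [0.4665, 0.3122, 0.1068]
ee_rot: [-2.185, -2.257, -0.002]
force: [0.5, 0.1, 0.3]
width: 1.0
t 4.15 pos [0.4665 0.3122 0.1068] toolshift mm [ 0.8 -0.5 83.3] rot deg [ 0.05 -0.05  0.04] w mm 91.8 F [0.5 0.1 0.3] q [-0.93  0.49  0.34  1.9  -0.23  0.78 -0.43]
[317.8, 242.8] [0.46710275 0.31362831 0.014     ]
[[[316.2     249.00002  43.68   ]
  [155.40001 361.80002  54.     ]
  [490.2     359.40002  45.24   ]]]
t 4.25 pos [0.4664 0.3121 0.1067] toolshift mm [ 0.8 -0.5 83.2] rot deg [ 0.05 -0.05  0.05] w mm 91.9 F [-0.5 -0.7 -1.3] q [-0.93  0.49  0.34  1.9  -0.23  0.78 -0.43]
```

View pics/w2.png

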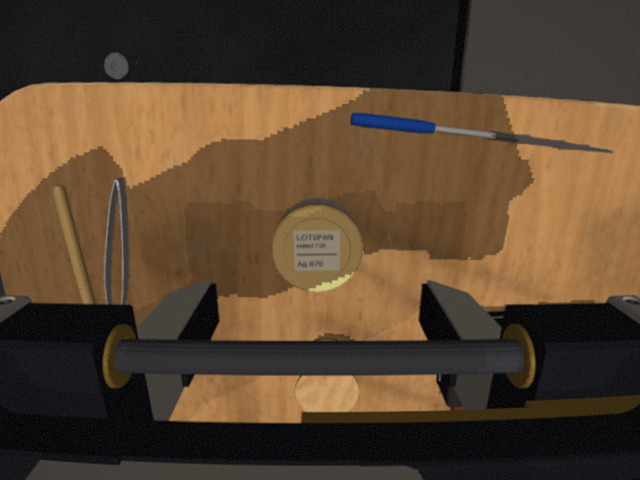

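The tin is at (318,248), which agrees with the top-camera fix to within 2 mm. Descending now.

```bash
python3 -m creep '[{"translation":[0,0,0.015],"rot":[0,0,0],"jaw":0.0918},{"translation":[0,0,0.015],"rot":[0,0,0],"jaw":0.0918},{"translation":[0,0,0.015],"rot":[0,0,0],"jaw":0.0918},{"translation":[0,0,0.015],"rot":[0,0,0],"jaw":0.0918},{"translation":[0,0,0.012],"rot":[0,0,0],"jaw":0.0918},{"translation":[0,0,0.009],"rot":[0,0,0],"jaw":0.0918},{"translation":[0,0,0.004],"rot":[0,0,0],"jaw":0.0918},{"translation":[0,0,0],"rot":[0,0,0],"jaw":0.0918},{"translation":[0,0,0],"rot":[0,0,0],"jaw":0.0918},{"translation":[0,0,0],"rot":[0,0,0],"jaw":0.0918},{"translation":[0,0,0],"rot":[0,0,0],"jaw":0.0918}]'; python3 -c "
from h import *
rel(.466,.313,.020)
"
```

```text
clock: 5.17
position: [0.4666, 0.3119, 0.0217]
ee_rot: [2.186, 2.257, 0.002]
force: [1.0, 0.6, 0.3]
width: 1.001
t 5.17 pos [0.4666 0.3119 0.0217] toolshift mm [ 1.1 -0.6  1.7] rot deg [ 0.05 -0.05  0.03] w mm 91.9 F [1.  0.6 0.3] q [-0.89  0.62  0.28  1.96 -0.29  0.61 -0.38]
```

```bash
python3 -m creep '[{"translation":[0.001,0,0.001],"rot":[0,0,0],"jaw":0.075},{"translation":[0,0,0],"rot":[0,0,0],"jaw":0.062},{"translation":[0,0,0],"rot":[0,0,0],"jaw":0.056},{"translation":[0,0,0],"rot":[0,0,0],"jaw":0.05},{"translation":[0,0,0],"rot":[0,0,0],"jaw":0.05},{"translation":[0,0,0],"rot":[0,0,0],"jaw":0.05},{"translation":[0,0,0],"rot":[0,0,0],"jaw":0.05},{"translation":[0,0,0],"rot":[0,0,0],"jaw":0.05}]' 12; python3 -c "
from h import *
rel(.466,.313,.020)
"
```

```text
clock: 5.83
position: [0.4661, 0.3126, 0.02]
ee_rot: [-2.186, -2.256, -0.0]
force: [-0.4, 0.3, 0.6]
width: 0.593
t 5.83 pos [0.4661 0.3126 0.02  ] toolshift mm [ 0.4 -0.1 -0. ] rot deg [-0.   -0.    0.02] w mm 54.4 F [-0.4  0.3  0.6] q [-0.89  0.62  0.28  1.95 -0.29  0.6  -0.38]
```

```bash
python3 -m creep '[{"translation":[0,0,-0.006],"rot":[0,0,0],"jaw":0.05},{"translation":[0,0,-0.014],"rot":[0,0,0],"jaw":0.05},{"translation":[0,0,-0.02],"rot":[0,0,0],"jaw":0.05},{"translation":[0,0,-0.02],"rot":[0,0,0],"jaw":0.05},{"translation":[0,0,-0.015],"rot":[0,0,0],"jaw":0.05},{"translation":[0,0,-0.005],"rot":[0,0,0],"jaw":0.05},{"translation":[0,0,0],"rot":[0,0,0],"jaw":0.05},{"translation":[0,0,0],"rot":[0,0,0],"jaw":0.05}]'; python3 -c "
from h import *
rel(*PAD[1],.10)
snap('wrist','pics/w3.png');snap('scene','pics/s3.png')
"
```

```text
clock: 6.5
position: [0.4659, 0.3125, 0.0997]
ee_rot: [-2.185, -2.257, 0.0]
force: [0.2, -0.5, -0.5]
width: 0.596
t 6.5 pos [0.4659 0.3125 0.0997] toolshift mm [-179.3  151.4   -0.3] rot deg [-0.01 -0.01  0.04] w mm 54.7 F [ 0.2 -0.5 -0.5] q [-0.93  0.5   0.34  1.91 -0.23  0.77 -0.43]
```

View pics/w3.png

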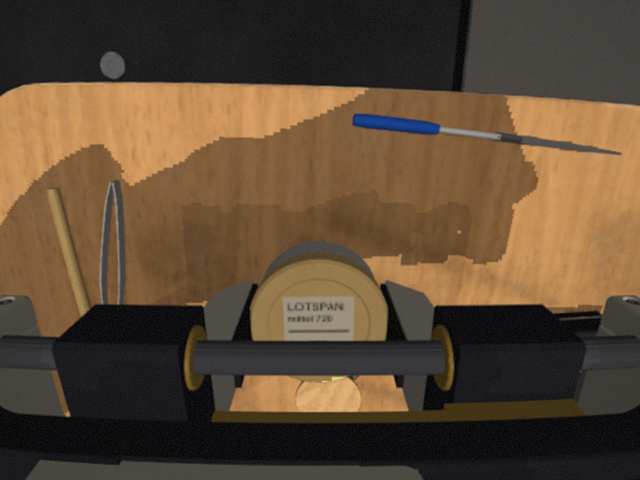

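View pics/s3.png

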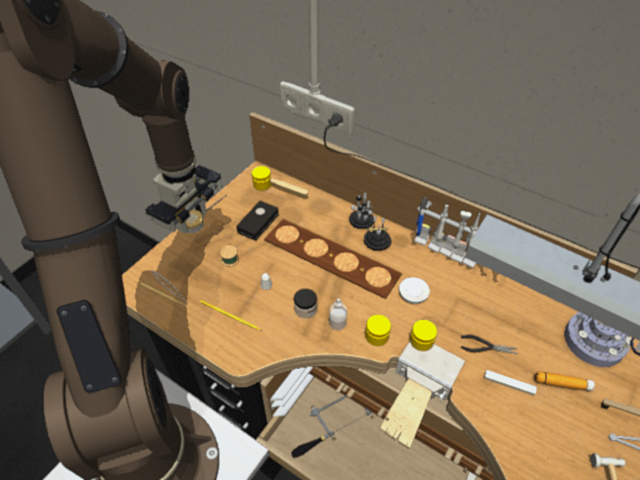

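```bash
python3 -c "
from h import *
print(onz('wrist',(319,320),.1075))"
python3 -m creep '[{"translation":[-0.01,0.008,0],"rot":[0,0,0],"jaw":0.05},{"translation":[-0.018,0.015,0],"rot":[0,0,0],"jaw":0.05},{"translation":[-0.022,0.019,0],"rot":[0,0,0],"jaw":0.05},{"translation":[-0.024,0.02,0],"rot":[0,0,0],"jaw":0.05},{"translation":[-0.024,0.02,0],"rot":[0,0,0],"jaw":0.05},{"translation":[-0.024,0.02,0],"rot":[0,0,0],"jaw":0.05},{"translation":[-0.022,0.019,0],"rot":[0,0,0],"jaw":0.05},{"translation":[-0.019,0.016,0],"rot":[0,0,0],"jaw":0.05},{"translation":[-0.011,0.01,0],"rot":[0,0,0],"jaw":0.05},{"translation":[-0.005,0.004,0],"rot":[0,0,0],"jaw":0.05},{"translation":[0,0,0],"rot":[0,0,0],"jaw":0.05},{"translation":[0,0,0],"rot":[0,0,0],"jaw":0.05}]'
python3 -m creep '[{"translation":[0,0,0],"rot":[0,0,0],"jaw":0.05},{"translation":[0,0,0],"rot":[0,0,0],"jaw":0.05},{"translation":[0,0,0],"rot":[0,0,0],"jaw":0.05}]'; python3 -c "
from h import *
rel(*PAD[1],.0315)
"
```

```text
[0.46647784 0.31637029 0.1075    ]
clock: 7.6
position: [0.6219, 0.1394, 0.0994]
ee_rot: [-2.184, -2.256, 0.001]
force: [-0.1, 1.0, -0.4]
width: 0.592
clock: 7.85
position: [0.6221, 0.14, 0.1]
ee_rot: [-2.183, -2.258, -0.0]
force: [-0.5, -0.2, -0.9]
width: 0.594
t 7.85 pos [0.6221 0.14   0.1   ] toolshift mm [-1.9  0.9 68.5] rot deg [-0.02 -0.04  0.15] w mm 54.5 F [-0.5 -0.2 -0.9] q [-0.53  0.61  0.34  1.71 -0.25  0.87 -0.05]
```

```bash
python3 -m creep '[{"translation":[-0.002,0.001,0.01],"rot":[0,0,0],"jaw":0.05},{"translation":[-0.002,0,0.015],"rot":[0,0,0],"jaw":0.05},{"translation":[0,0,0.015],"rot":[0,0,0],"jaw":0.05},{"translation":[0,0,0.012],"rot":[0,0,0],"jaw":0.05},{"translation":[0,0,0.008],"rot":[0,0,0],"jaw":0.05},{"translation":[0,0,0.004],"rot":[0,0,0],"jaw":0.05},{"translation":[0,0,0.002],"rot":[0,0,0],"jaw":0.05},{"translation":[0,0,0.002],"rot":[0,0,0],"jaw":0.05},{"translation":[0,0,0],"rot":[0,0,0],"jaw":0.05},{"translation":[0,0,0],"rot":[0,0,0],"jaw":0.05},{"translation":[0,0,0],"rot":[0,0,0],"jaw":0.05}]'
python3 -c "
from h import *
rel(*PAD[1],.030)
"
```

```text
clock: 8.77
position: [0.6243, 0.1346, 0.0325]
ee_rot: [2.185, 2.256, 0.001]
force: [0.4, -0.9, -1.1]
width: 0.591
t 8.77 pos [0.6243 0.1346 0.0325] toolshift mm [ 3.6 -1.2  2.5] rot deg [ 0.05 -0.02  0.03] w mm 54.3 F [ 0.4 -0.9 -1.1] q [-0.5   0.69  0.3   1.75 -0.29  0.74 -0.01]
```

```bash
python3 -m creep '[{"translation":[0,0,0.001],"rot":[0,0,0],"jaw":0.05},{"translation":[0,0,0.001],"rot":[0,0,0],"jaw":0.05},{"translation":[0,0,0],"rot":[0,0,0],"jaw":0.05},{"translation":[0,0,0],"rot":[0,0,0],"jaw":0.05},{"translation":[0,0,0],"rot":[0,0,0],"jaw":0.065},{"translation":[0,0,0],"rot":[0,0,0],"jaw":0.08},{"translation":[0,0,0],"rot":[0,0,0],"jaw":0.0918},{"translation":[0,0,0],"rot":[0,0,0],"jaw":0.0918}]'
python3 -m creep '[{"translation":[0,0,-0.01],"rot":[0,0,0],"jaw":0.0918},{"translation":[0,0,-0.02],"rot":[0,0,0],"jaw":0.0918},{"translation":[0,0,-0.02],"rot":[0,0,0],"jaw":0.0918},{"translation":[0,0,-0.02],"rot":[0,0,0],"jaw":0.0918},{"translation":[0,0,-0.01],"rot":[0,0,0],"jaw":0.0918},{"translation":[0,0,0],"rot":[0,0,0],"jaw":0.0918},{"translation":[0,0,0],"rot":[0,0,0],"jaw":0.0918},{"translation":[0,0,0],"rot":[0,0,0],"jaw":0.0918},{"translation":[0,0,0],"rot":[0,0,0],"jaw":0.0918}]'
python3 -c "
from h import *
rel(*PAD[1],.030)
snap('wrist','pics/w4.png')
"
```

```text
clock: 9.43
position: [0.6239, 0.1346, 0.03]
ee_rot: [-2.186, -2.257, -0.0]
force: [-1.2, 0.0, -0.9]
width: 0.828
clock: 10.18
position: [0.6231, 0.1344, 0.1086]
ee_rot: [-2.185, -2.256, 0.003]
force: [0.5, -0.5, 0.3]
width: 1.0
t 10.18 pos [0.6231 0.1344 0.1086] toolshift mm [ 3.8  0.2 78.6] rot deg [-0.12  0.03  0.03] w mm 91.8 F [ 0.5 -0.5  0.3] q [-0.52  0.6   0.34  1.7  -0.25  0.89 -0.05]
```

View pics/w4.png

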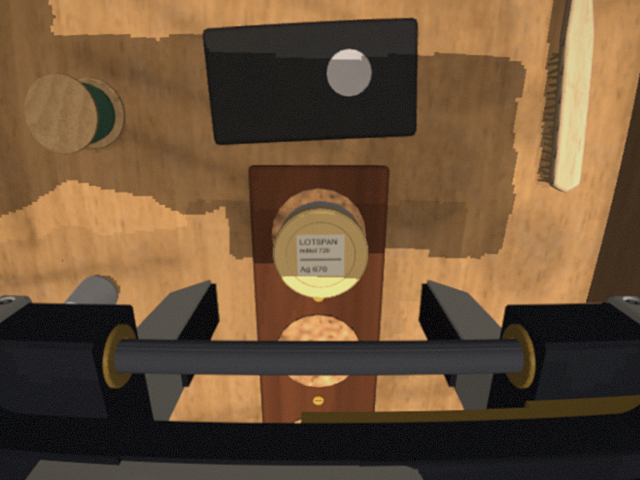

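The tin stands on pad 1, lid at (321,250), with the spool at (75,112) and the charcoal at (312,80). I'll compute the offset and go on to the cone, whose tip shows at (95,290).

```bash
python3 -c "
from h import *
print(onz('wrist',(321,250),.038), PAD[1]); print('pad2',onz('wrist',(318,351),.01))
rel(*OBJ['cone'],.12)
"
```

```text
[0.62533721 0.13892266 0.038     ] (0.623, 0.1382)
pad2 [0.62624034 0.0505018  0.01      ]
t 10.23 pos [0.6232 0.1344 0.1087] toolshift mm [ -45.  -161.1  -10.9] rot deg [-0.11  0.03  0.03] w mm 91.8 F [ 0.4  0.3 -0.1] q [-0.52  0.6   0.34  1.7  -0.25  0.89 -0.05]
```

```bash
python3 -m creep '[{"translation":[-0.003,-0.01,-0.01],"rot":[0,0,0],"jaw":0.0918},{"translation":[-0.005,-0.018,0],"rot":[0,0,0],"jaw":0.0918},{"translation":[-0.006,-0.022,0],"rot":[0,0,0],"jaw":0.0918},{"translation":[-0.007,-0.025,0],"rot":[0,0,0],"jaw":0.08},{"translation":[-0.007,-0.025,0],"rot":[0,0,0],"jaw":0.07},{"translation":[-0.006,-0.022,0],"rot":[0,0,0],"jaw":0.06},{"translation":[-0.005,-0.018,0],"rot":[0,0,0],"jaw":0.06},{"translation":[-0.004,-0.014,0],"rot":[0,0,0],"jaw":0.06},{"translation":[-0.002,-0.007,0],"rot":[0,0,0],"jaw":0.06},{"translation":[0,0,0],"rot":[0,0,0],"jaw":0.06},{"translation":[0,0,0],"rot":[0,0,0],"jaw":0.06},{"translation":[0,0,0],"rot":[0,0,0],"jaw":0.06}]'
python3 -m creep '[{"translation":[0,0,0],"rot":[0,0,0],"jaw":0.06},{"translation":[0,0,0],"rot":[0,0,0],"jaw":0.06},{"translation":[0,0,0],"rot":[0,0,0],"jaw":0.06},{"translation":[0,0,0],"rot":[0,0,0],"jaw":0.06}]'
python3 -c "
from h import *
rel(*OBJ['cone'],.12)
ci=optics.camera_info('wrist'); snap('wrist','pics/w5.png')
for r in optics.pinpoint('wrist','cone_mid')[:3]: print(r,onz('wrist',r['location'],.0205,ci))
"
```

```text
clock: 11.23
position: [0.4656, 0.0848, 0.12]
ee_rot: [2.185, 2.256, 0.001]
force: [0.7, -0.4, -0.2]
width: 0.653
clock: 11.57
position: [0.4647, 0.0845, 0.1199]
ee_rot: [2.186, 2.257, -0.0]
force: [0.3, 0.2, 0.2]
width: 0.654
t 11.57 pos [0.4647 0.0845 0.1199] toolshift mm [-0.1 -1.1 -0.1] rot deg [0.   0.01 0.03] w mm 60.0 F [0.3 0.2 0.2] q [-0.58  0.35  0.37  2.1  -0.19  0.72 -0.06]
```

View pics/w5.png

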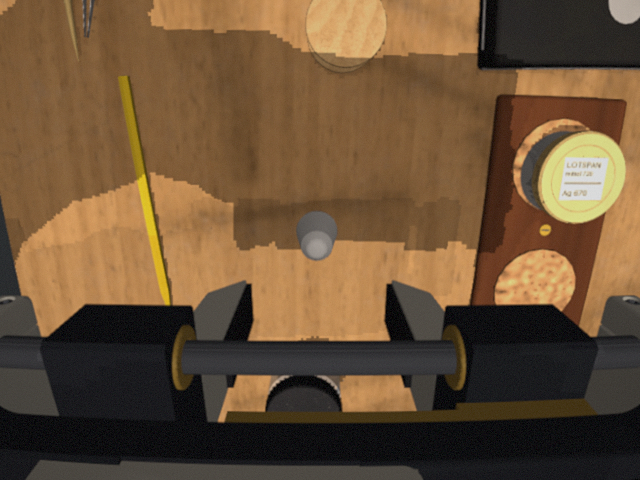

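The cone shows with its foot at about (316,230) and dome at (317,245). The detector missed it here.

```bash
python3 -c "
from h import *
print(onz('wrist',(317,245),.036),onz('wrist',(316,230),.0))
rel(.4635,.085,.0235)
"
```

```text
[0.46454469 0.08739366 0.036     ] [0.46379996 0.08600822 0.        ]
t 11.67 pos [0.4645 0.0844 0.1199] toolshift mm [ 0.6 -1.  96.4] rot deg [-0.    0.    0.03] w mm 59.9 F [ 0.1 -0.1  1.2] q [-0.58  0.35  0.37  2.1  -0.19  0.72 -0.06]
```

```bash
python3 -m creep '[{"translation":[0.001,0,0.01],"rot":[0,0,0],"jaw":0.06},{"translation":[0,0,0.018],"rot":[0,0,0],"jaw":0.06},{"translation":[0,0,0.02],"rot":[0,0,0],"jaw":0.06},{"translation":[0,0,0.02],"rot":[0,0,0],"jaw":0.06},{"translation":[0,0,0.016],"rot":[0,0,0],"jaw":0.06},{"translation":[0,0,0.01],"rot":[0,0,0],"jaw":0.06},{"translation":[0,0,0.005],"rot":[0,0,0],"jaw":0.06},{"translation":[0,0,0.002],"rot":[0,0,0],"jaw":0.06},{"translation":[0,0,0],"rot":[0,0,0],"jaw":0.06},{"translation":[0,0,0],"rot":[0,0,0],"jaw":0.06},{"translation":[0,0,0],"rot":[0,0,0],"jaw":0.06},{"translation":[0,0,0],"rot":[0,0,0],"jaw":0.06}]'
python3 -c "
from h import *
rel(.464,.0857,.0185)
"
```

```text
clock: 12.67
position: [0.4649, 0.0856, 0.0196]
ee_rot: [2.185, 2.256, 0.002]
force: [0.7, 0.0, -0.2]
width: 0.656
t 12.67 pos [0.4649 0.0856 0.0196] toolshift mm [ 0.1 -0.9  1.1] rot deg [ 0.08 -0.03  0.04] w mm 60.2 F [ 0.7  0.  -0.2] q [-0.5   0.53  0.27  2.17 -0.3   0.47  0.03]
```

```bash
python3 -m creep '[{"translation":[0,-0.001,0.001],"rot":[0,0,0],"jaw":0.052},{"translation":[0,0,0],"rot":[0,0,0],"jaw":0.045},{"translation":[0,0,0],"rot":[0,0,0],"jaw":0.039},{"translation":[0,0,0],"rot":[0,0,0],"jaw":0.034},{"translation":[0,0,0],"rot":[0,0,0],"jaw":0.031},{"translation":[0,0,0],"rot":[0,0,0],"jaw":0.028},{"translation":[0,0,0],"rot":[0,0,0],"jaw":0.025},{"translation":[0,0,0],"rot":[0,0,0],"jaw":0.022},{"translation":[0,0,0],"rot":[0,0,0],"jaw":0.022},{"translation":[0,0,0],"rot":[0,0,0],"jaw":0.022},{"translation":[0,0,0],"rot":[0,0,0],"jaw":0.022}]' 12
python3 -m creep '[{"translation":[0,0,-0.005],"rot":[0,0,0],"jaw":0.022},{"translation":[0,0,-0.012],"rot":[0,0,0],"jaw":0.022},{"translation":[0,0,-0.02],"rot":[0,0,0],"jaw":0.022},{"translation":[0,0,-0.02],"rot":[0,0,0],"jaw":0.022},{"translation":[0,0,-0.02],"rot":[0,0,0],"jaw":0.022},{"translation":[0,0,-0.015],"rot":[0,0,0],"jaw":0.022},{"translation":[0,0,-0.008],"rot":[0,0,0],"jaw":0.022},{"translation":[0,0,0],"rot":[0,0,0],"jaw":0.022},{"translation":[0,0,0],"rot":[0,0,0],"jaw":0.022}]'
python3 -c "
from h import *
rel(*PAD[2],.12)
snap('wrist','pics/w6.png')
"
```

```text
clock: 13.58
position: [0.4634, 0.0854, 0.0179]
ee_rot: [-2.186, -2.257, -0.0]
force: [-0.3, 0.1, -1.0]
width: 0.292
clock: 14.33
position: [0.4634, 0.0855, 0.1179]
ee_rot: [2.185, 2.257, 0.001]
force: [0.0, 0.1, -0.5]
width: 0.291
t 14.33 pos [0.4634 0.0855 0.1179] toolshift mm [-42.6 161.1  -2. ] rot deg [ 0.03 -0.02  0.04] w mm 26.7 F [ 0.   0.1 -0.5] q [-0.59  0.35  0.37  2.11 -0.19  0.71 -0.06]
```

View pics/w6.png

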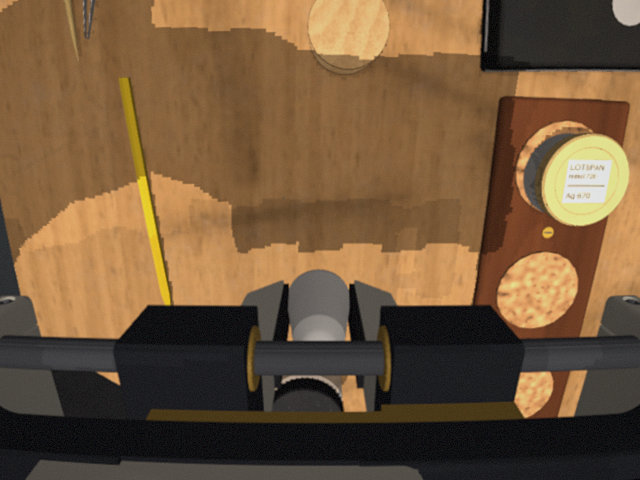

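The cone is held upright in the jaws, its foot around (318,300). Carrying it to pad 2.

```bash
python3 -c "
from h import *
print(onz('wrist',(318,300),.1))"
python3 -m creep '[{"translation":[-0.003,0.01,0],"rot":[0,0,0],"jaw":0.022},{"translation":[-0.005,0.018,0],"rot":[0,0,0],"jaw":0.022},{"translation":[-0.006,0.022,0],"rot":[0,0,0],"jaw":0.022},{"translation":[-0.006,0.025,0],"rot":[0,0,0],"jaw":0.022},{"translation":[-0.006,0.025,0],"rot":[0,0,0],"jaw":0.022},{"translation":[-0.006,0.022,0],"rot":[0,0,0],"jaw":0.022},{"translation":[-0.005,0.018,0],"rot":[0,0,0],"jaw":0.022},{"translation":[-0.004,0.014,0],"rot":[0,0,0],"jaw":0.022},{"translation":[-0.002,0.007,0],"rot":[0,0,0],"jaw":0.022},{"translation":[0,0,0],"rot":[0,0,0],"jaw":0.022},{"translation":[0,0,0],"rot":[0,0,0],"jaw":0.022},{"translation":[0,0,0],"rot":[0,0,0],"jaw":0.022}]'
python3 -m creep '[{"translation":[0,0,0],"rot":[0,0,0],"jaw":0.022},{"translation":[0,0,0],"rot":[0,0,0],"jaw":0.022},{"translation":[0,0,0],"rot":[0,0,0],"jaw":0.022},{"translation":[0,0,0],"rot":[0,0,0],"jaw":0.022}]'
python3 -c "
from h import *
rel(*PAD[2],.028)"
```

```text
[0.46367973 0.08489801 0.1       ]
clock: 15.38
position: [0.6247, 0.0477, 0.1174]
ee_rot: [-2.185, -2.256, 0.002]
force: [-0.0, 0.8, -0.4]
width: 0.291
clock: 15.72
position: [0.6255, 0.0478, 0.1182]
ee_rot: [-2.185, -2.257, -0.001]
force: [0.0, 0.2, 0.1]
width: 0.289
t 15.72 pos [0.6255 0.0478 0.1182] toolshift mm [ 0.3  0.3 90.2] rot deg [ 0.01 -0.02  0.05] w mm 26.5 F [0.  0.2 0.1] q [-0.4   0.57  0.36  1.72 -0.25  0.89  0.1 ]
```

```bash
python3 -m creep '[{"translation":[0,0,0.012],"rot":[0,0,0],"jaw":0.022},{"translation":[0,0,0.02],"rot":[0,0,0],"jaw":0.022},{"translation":[0,0,0.02],"rot":[0,0,0],"jaw":0.022},{"translation":[0,0,0.016],"rot":[0,0,0],"jaw":0.022},{"translation":[0,0,0.01],"rot":[0,0,0],"jaw":0.022},{"translation":[0,0,0.006],"rot":[0,0,0],"jaw":0.022},{"translation":[0,0,0.003],"rot":[0,0,0],"jaw":0.022},{"translation":[0,0,0],"rot":[0,0,0],"jaw":0.022},{"translation":[0,0,0],"rot":[0,0,0],"jaw":0.022},{"translation":[0,0,0],"rot":[0,0,0],"jaw":0.022},{"translation":[0,0,0],"rot":[0,0,0],"jaw":0.022},{"translation":[0,0,0],"rot":[0,0,0],"jaw":0.022}]'
python3 -c "
from h import *
rel(*PAD[2],.028)"
```

```text
clock: 16.72
position: [0.6261, 0.0476, 0.0316]
ee_rot: [2.185, 2.256, 0.001]
force: [0.5, -0.4, -0.3]
width: 0.289
t 16.72 pos [0.6261 0.0476 0.0316] toolshift mm [ 0.5 -0.3  3.6] rot deg [ 0.06 -0.01  0.03] w mm 26.5 F [ 0.5 -0.4 -0.3] q [-0.37  0.68  0.31  1.78 -0.3   0.73  0.14]
```

```bash
python3 -m creep '[{"translation":[0,0,0.001],"rot":[0,0,0],"jaw":0.022},{"translation":[0,0,0.0015],"rot":[0,0,0],"jaw":0.022},{"translation":[0,0,0],"rot":[0,0,0],"jaw":0.022},{"translation":[0,0,0],"rot":[0,0,0],"jaw":0.022},{"translation":[0,0,0],"rot":[0,0,0],"jaw":0.022},{"translation":[0,0,0],"rot":[0,0,0],"jaw":0.022}]'
python3 -c "
from h import *
rel(*PAD[2],.028)"
```

```text
clock: 17.22
position: [0.6257, 0.0475, 0.0284]
ee_rot: [-2.186, -2.257, 0.0]
force: [0.7, -0.1, -0.7]
width: 0.29
t 17.22 pos [0.6257 0.0475 0.0284] toolshift mm [0.6 0.1 0.4] rot deg [-0.   -0.    0.03] w mm 26.6 F [ 0.7 -0.1 -0.7] q [-0.37  0.69  0.31  1.78 -0.3   0.72  0.14]
```

```bash
python3 -m creep '[{"translation":[0,0,0],"rot":[0,0,0],"jaw":0.03},{"translation":[0,0,0],"rot":[0,0,0],"jaw":0.035},{"translation":[0,0,0],"rot":[0,0,0],"jaw":0.045},{"translation":[0,0,0],"rot":[0,0,0],"jaw":0.055},{"translation":[0,0,0],"rot":[0,0,0],"jaw":0.06},{"translation":[0,0,-0.01],"rot":[0,0,0],"jaw":0.06},{"translation":[0,0,-0.02],"rot":[0,0,0],"jaw":0.07},{"translation":[0,0,-0.025],"rot":[0,0,0],"jaw":0.08},{"translation":[0,0,-0.025],"rot":[0,0,0],"jaw":0.09},{"translation":[0,0,-0.012],"rot":[0,0,0],"jaw":0.0918},{"translation":[0,0,0],"rot":[0,0,0],"jaw":0.0918},{"translation":[0,0,0],"rot":[0,0,0],"jaw":0.0918}]'
python3 -c "
from h import *
snap('wrist','pics/w7.png')
rel(*OBJ['jar'],.13)"
```

```text
clock: 18.22
position: [0.626, 0.0477, 0.1212]
ee_rot: [2.185, 2.256, 0.002]
force: [-1.0, 0.2, -0.5]
width: 0.993
t 18.27 pos [0.6253 0.0477 0.1201] toolshift mm [ -77.7 -169.2   -9.8] rot deg [-0.03 -0.01  0.04] w mm 91.7 F [0.4 0.1 0.2] q [-0.41  0.57  0.36  1.72 -0.25  0.89  0.1 ]
```

View pics/w7.png

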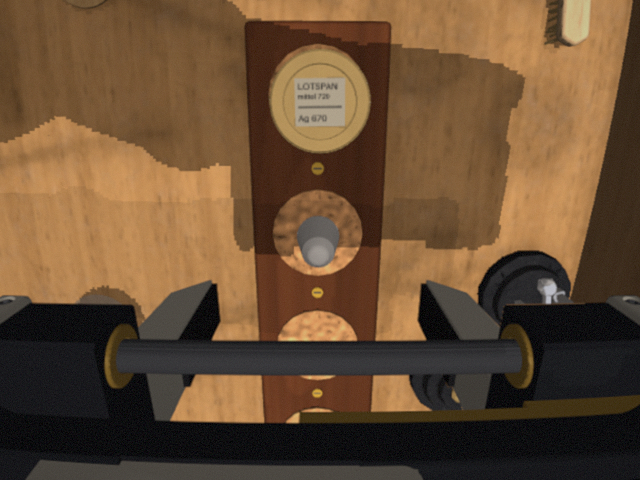

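The cone is standing in the middle of pad 2, its foot at (317,234). Now the jar.

```bash
python3 -m creep '[{"translation":[-0.005,-0.01,-0.01],"rot":[0,0,0],"jaw":0.0918},{"translation":[-0.008,-0.018,0],"rot":[0,0,0],"jaw":0.0918},{"translation":[-0.011,-0.024,0],"rot":[0,0,0],"jaw":0.0918},{"translation":[-0.012,-0.027,0],"rot":[0,0,0],"jaw":0.0918},{"translation":[-0.012,-0.027,0],"rot":[0,0,0],"jaw":0.0918},{"translation":[-0.011,-0.024,0],"rot":[0,0,0],"jaw":0.0918},{"translation":[-0.009,-0.019,0],"rot":[0,0,0],"jaw":0.0918},{"translation":[-0.006,-0.013,0],"rot":[0,0,0],"jaw":0.0918},{"translation":[-0.003,-0.007,0],"rot":[0,0,0],"jaw":0.0918},{"translation":[0,0,0],"rot":[0,0,0],"jaw":0.0918},{"translation":[0,0,0],"rot":[0,0,0],"jaw":0.0918},{"translation":[0,0,0],"rot":[0,0,0],"jaw":0.0918}]'
python3 -m creep '[{"translation":[0,0,0],"rot":[0,0,0],"jaw":0.0918},{"translation":[0,0,0],"rot":[0,0,0],"jaw":0.0918},{"translation":[0,0,0],"rot":[0,0,0],"jaw":0.0918},{"translation":[0,0,0],"rot":[0,0,0],"jaw":0.0918}]'
python3 -c "
from h import *
rel(*OBJ['jar'],.13)
ci=optics.camera_info('wrist'); snap('wrist','pics/w8.png')
for r in optics.pinpoint('wrist','jar_mid')[:3]: print(r,onz('wrist',r['location'],.025,ci))
"
```

```text
clock: 19.27
position: [0.4602, -0.0343, 0.1303]
ee_rot: [2.185, 2.257, 0.0]
force: [-0.2, 1.6, 0.2]
width: 0.998
clock: 19.6
position: [0.4595, -0.0347, 0.1304]
ee_rot: [2.185, 2.257, -0.0]
force: [-0.1, -0.2, -0.6]
width: 1.002
t 19.6 pos [ 0.4595 -0.0347  0.1304] toolshift mm [-0.7 -0.8  0.4] rot deg [-0.    0.    0.05] w mm 92.0 F [-0.1 -0.2 -0.6] q [-0.36  0.32  0.4   2.12 -0.18  0.74  0.19]
{'location': [314.5, 236.5], 'score': 0.91} [ 0.45780753 -0.03321385  0.025     ]
```

View pics/w8.png

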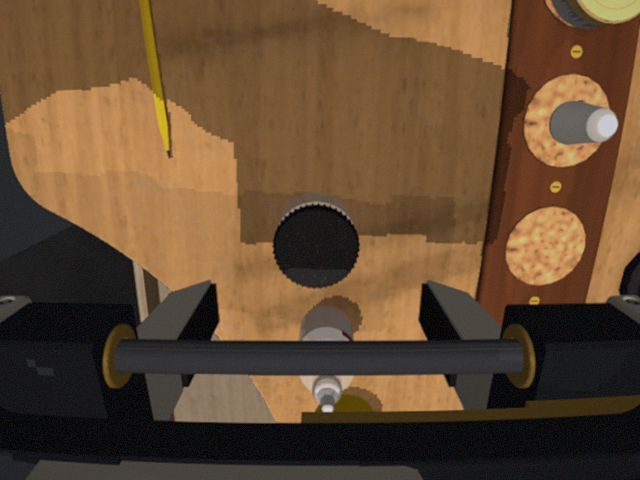

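The jar with the black lid is at (316,245), with the bottle beside it at (327,345). Descending.

```bash
python3 -m creep '[{"translation":[0,-0.001,0.01],"rot":[0,0,0],"jaw":0.0918},{"translation":[0,0,0.018],"rot":[0,0,0],"jaw":0.0918},{"translation":[0,0,0.02],"rot":[0,0,0],"jaw":0.0918},{"translation":[0,0,0.02],"rot":[0,0,0],"jaw":0.0918},{"translation":[0,0,0.017],"rot":[0,0,0],"jaw":0.0918},{"translation":[0,0,0.012],"rot":[0,0,0],"jaw":0.0918},{"translation":[0,0,0.006],"rot":[0,0,0],"jaw":0.0918},{"translation":[0,0,0.003],"rot":[0,0,0],"jaw":0.0918},{"translation":[0,0,0],"rot":[0,0,0],"jaw":0.0918},{"translation":[0,0,0],"rot":[0,0,0],"jaw":0.0918},{"translation":[0,0,0],"rot":[0,0,0],"jaw":0.0918},{"translation":[0,0,0],"rot":[0,0,0],"jaw":0.0918}]'
python3 -m creep '[{"translation":[0,0,0],"rot":[0,0,0],"jaw":0.08},{"translation":[0,0,0],"rot":[0,0,0],"jaw":0.07},{"translation":[0,0,0],"rot":[0,0,0],"jaw":0.062},{"translation":[0,0,0],"rot":[0,0,0],"jaw":0.057},{"translation":[0,0,0],"rot":[0,0,0],"jaw":0.053},{"translation":[0,0,0],"rot":[0,0,0],"jaw":0.05},{"translation":[0,0,0],"rot":[0,0,0],"jaw":0.048},{"translation":[0,0,0],"rot":[0,0,0],"jaw":0.048},{"translation":[0,0,0],"rot":[0,0,0],"jaw":0.048}]' 15
python3 -c "
from h import *
rel(*OBJ['jar'],.024)"
```

```text
clock: 20.7
position: [0.4587, -0.0348, 0.0251]
ee_rot: [2.185, 2.256, 0.002]
force: [-0.2, 0.6, 1.0]
width: 1.001
clock: 21.45
position: [0.4583, -0.0349, 0.0245]
ee_rot: [-2.186, -2.257, -0.0]
force: [0.7, -0.4, 0.4]
width: 0.573
t 21.45 pos [ 0.4583 -0.0349  0.0245] toolshift mm [-0.5  0.4  0.5] rot deg [ 0.   -0.    0.03] w mm 52.6 F [ 0.7 -0.4  0.4] q [-0.26  0.51  0.29  2.2  -0.31  0.47  0.3 ]
```

```bash
python3 -m creep '[{"translation":[0,0,-0.005],"rot":[0,0,0],"jaw":0.048},{"translation":[0,0,-0.012],"rot":[0,0,0],"jaw":0.048},{"translation":[0,0,-0.02],"rot":[0,0,0],"jaw":0.048},{"translation":[0,0,-0.022],"rot":[0,0,0],"jaw":0.048},{"translation":[0,0,-0.022],"rot":[0,0,0],"jaw":0.048},{"translation":[0,0,-0.015],"rot":[0,0,0],"jaw":0.048},{"translation":[0,0,-0.008],"rot":[0,0,0],"jaw":0.048},{"translation":[0,0,0],"rot":[0,0,0],"jaw":0.048},{"translation":[0,0,0],"rot":[0,0,0],"jaw":0.048}]'
python3 -c "
from h import *
rel(*PAD[3],.128)
snap('wrist','pics/w9.png')
"
```

```text
clock: 22.2
position: [0.4582, -0.0347, 0.1283]
ee_rot: [2.185, 2.257, 0.001]
force: [-0.6, -0.2, -1.4]
width: 0.575
t 22.2 pos [ 0.4582 -0.0347  0.1283] toolshift mm [-12.8 170.1   0.4] rot deg [ 0.02 -0.01  0.05] w mm 52.8 F [-0.6 -0.2 -1.4] q [-0.36  0.32  0.4   2.12 -0.19  0.73  0.2 ]
```

View pics/w9.png

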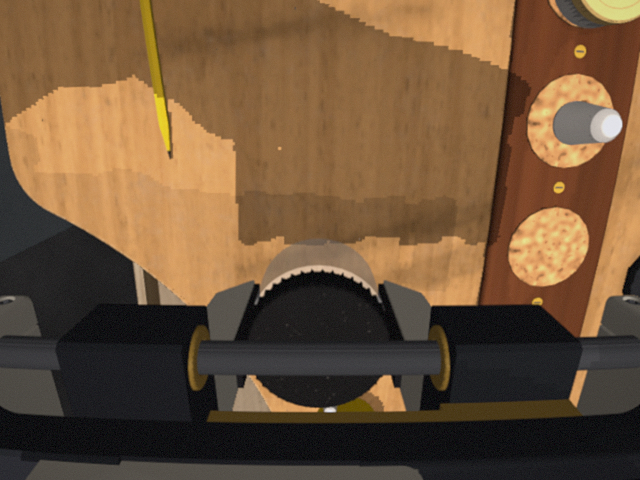

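```bash
python3 -c "
from h import *
print(onz('wrist',(319,336),.154))"
python3 -m creep '[{"translation":[-0.001,0.01,0],"rot":[0,0,0],"jaw":0.048},{"translation":[-0.001,0.018,0],"rot":[0,0,0],"jaw":0.048},{"translation":[-0.002,0.024,0],"rot":[0,0,0],"jaw":0.048},{"translation":[-0.002,0.027,0],"rot":[0,0,0],"jaw":0.048},{"translation":[-0.002,0.027,0],"rot":[0,0,0],"jaw":0.048},{"translation":[-0.002,0.024,0],"rot":[0,0,0],"jaw":0.048},{"translation":[-0.001,0.019,0],"rot":[0,0,0],"jaw":0.048},{"translation":[-0.001,0.014,0],"rot":[0,0,0],"jaw":0.048},{"translation":[-0.001,0.007,0],"rot":[0,0,0],"jaw":0.048},{"translation":[0,0,0],"rot":[0,0,0],"jaw":0.048},{"translation":[0,0,0],"rot":[0,0,0],"jaw":0.048},{"translation":[0,0,0],"rot":[0,0,0],"jaw":0.048}]'
python3 -m creep '[{"translation":[0,0,0],"rot":[0,0,-6],"jaw":0.048},{"translation":[0,0,0],"rot":[0,0,-6],"jaw":0.048},{"translation":[0,0,0],"rot":[0,0,-6],"jaw":0.048},{"translation":[0,0,0],"rot":[0,0,-6],"jaw":0.048},{"translation":[0,0,0],"rot":[0,0,-6],"jaw":0.048},{"translation":[0,0,0],"rot":[0,0,0],"jaw":0.048},{"translation":[0,0,0],"rot":[0,0,0],"jaw":0.048},{"translation":[0,0,0],"rot":[0,0,0],"jaw":0.048}]'
python3 -c "
from h import *
rel(*PAD[3],.035,121.8)"
```

```text
[ 0.45854611 -0.02663116  0.154     ]
clock: 23.25
position: [0.6275, -0.0426, 0.1279]
ee_rot: [-2.185, -2.255, 0.002]
force: [-1.2, 0.1, -0.9]
width: 0.576
clock: 23.92
position: [0.6282, -0.0424, 0.1286]
ee_rot: [-1.532, -2.742, -0.0]
force: [-0.1, 0.6, -1.4]
width: 0.572
t 23.92 pos [ 0.6282 -0.0424  0.1286] toolshift mm [ 0.1  0.6 93.6] rot deg [ 0.   -0.01 -0.18] w mm 52.5 F [-0.1  0.6 -1.4] q [-0.18  0.55  0.24  1.7  -0.16  0.91  0.68]
```

Run:
```python
from h import *
ci=optics.camera_info('wrist'); snap('wrist','pics/w10.png')
s=arm.observe(); R=Ro.from_rotvec(s['ee_rot']); p=s['position']
im=cv2.imread('pics/w10.png')
for off,col in [(0,(0,0,255)),(.004,(0,255,0)),(.008,(255,0,0))]:
    pts=[]
    for a in np.linspace(0,6.28,60):
        X=p+R.apply([off+.027*np.cos(a),.027*np.sin(a),0]); X[2]=p[2]-.0245+.05
        pts.append(proj('wrist',X,ci))
    cv2.polylines(im,[np.int32(pts)],True,col,1)
cv2.imwrite('pics/w10b.png',im)
```

```text
(no output)
```

View pics/w10b.png

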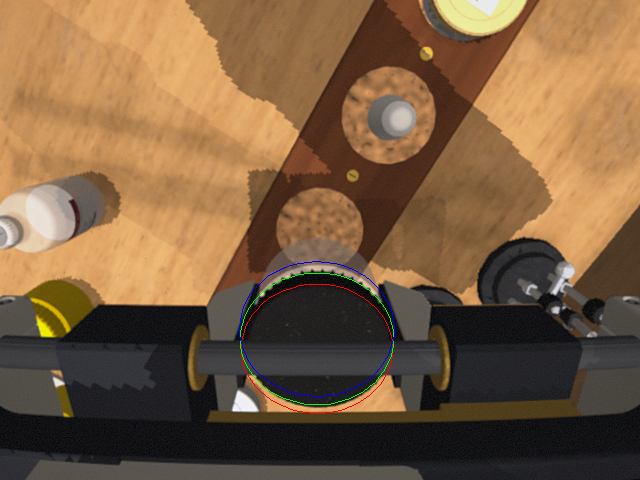

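The projected lid outline fits about 3.5 mm towards the camera (green). I'll shift by -2.5 mm in tool x while lowering.

```bash
python3 -m creep '[{"translation":[-0.002,0.0005,0.01],"rot":[0,0,0],"jaw":0.048},{"translation":[-0.0005,0,0.018],"rot":[0,0,0],"jaw":0.048},{"translation":[0,0,0.02],"rot":[0,0,0],"jaw":0.048},{"translation":[0,0,0.018],"rot":[0,0,0],"jaw":0.048},{"translation":[0,0,0.012],"rot":[0,0,0],"jaw":0.048},{"translation":[0,0,0.007],"rot":[0,0,0],"jaw":0.048},{"translation":[0,0,0.004],"rot":[0,0,0],"jaw":0.048},{"translation":[0,0,0.001],"rot":[0,0,0],"jaw":0.048},{"translation":[0,0,0],"rot":[0,0,0],"jaw":0.048},{"translation":[0,0,0],"rot":[0,0,0],"jaw":0.048},{"translation":[0,0,0],"rot":[0,0,0],"jaw":0.048},{"translation":[0,0,0],"rot":[0,0,0],"jaw":0.048}]'
python3 -c "
from h import *
rel(*PAD[3],.035,121.8)"
```

```text
clock: 24.97
position: [0.6308, -0.0443, 0.0392]
ee_rot: [1.527, 2.744, 0.001]
force: [0.7, 0.2, -1.1]
width: 0.574
t 24.97 pos [ 0.6308 -0.0443  0.0392] toolshift mm [ 3.1 -0.7  4.2] rot deg [0.07 0.03 0.02] w mm 52.7 F [ 0.7  0.2 -1.1] q [-0.16  0.67  0.21  1.76 -0.2   0.74  0.71]
```

```bash
python3 -m creep '[{"translation":[0,0,0.0015],"rot":[0,0,0],"jaw":0.048},{"translation":[0,0,0.0015],"rot":[0,0,0],"jaw":0.048},{"translation":[0,0,0],"rot":[0,0,0],"jaw":0.048},{"translation":[0,0,0],"rot":[0,0,0],"jaw":0.048},{"translation":[0,0,0],"rot":[0,0,0],"jaw":0.048},{"translation":[0,0,0],"rot":[0,0,0],"jaw":0.048}]'
python3 -c "
from h import *
rel(*PAD[3],.035,121.8)"
```

```text
clock: 25.47
position: [0.6303, -0.0443, 0.0354]
ee_rot: [-1.527, -2.745, -0.0]
force: [0.7, -1.0, -1.5]
width: 0.577
t 25.47 pos [ 0.6303 -0.0443  0.0354] toolshift mm [ 2.9 -0.3  0.4] rot deg [ 0.   -0.    0.03] w mm 53.0 F [ 0.7 -1.  -1.5] q [-0.15  0.67  0.21  1.76 -0.2   0.73  0.71]
```

```bash
python3 -m creep '[{"translation":[0,0,0.0006],"rot":[0,0,0],"jaw":0.048},{"translation":[0,0,0],"rot":[0,0,0],"jaw":0.048},{"translation":[0,0,0],"rot":[0,0,0],"jaw":0.055},{"translation":[0,0,0],"rot":[0,0,0],"jaw":0.062},{"translation":[0,0,0],"rot":[0,0,0],"jaw":0.072},{"translation":[0,0,0],"rot":[0,0,0],"jaw":0.08},{"translation":[0,0,0],"rot":[0,0,0],"jaw":0.08},{"translation":[0,0,-0.01],"rot":[0,0,0],"jaw":0.08},{"translation":[0,0,-0.02],"rot":[0,0,0],"jaw":0.08},{"translation":[0,0,-0.03],"rot":[0,0,0],"jaw":0.08},{"translation":[0,0,-0.03],"rot":[0,0,0],"jaw":0.08},{"translation":[0,0,-0.02],"rot":[0,0,0],"jaw":0.08}]'
python3 -m creep '[{"translation":[0,0,-0.01],"rot":[0,0,0],"jaw":0.08},{"translation":[0,0,0],"rot":[0,0,6],"jaw":0.08},{"translation":[0,0,0],"rot":[0,0,6],"jaw":0.08},{"translation":[0,0,0],"rot":[0,0,6],"jaw":0.08},{"translation":[0,0,0],"rot":[0,0,6],"jaw":0.08},{"translation":[0,0,0],"rot":[0,0,6],"jaw":0.08},{"translation":[0,0,0],"rot":[0,0,0],"jaw":0.08},{"translation":[0,0,0],"rot":[0,0,0],"jaw":0.08},{"translation":[0,0,0],"rot":[0,0,0],"jaw":0.08}]'
python3 -c "
from h import *
snap('wrist','pics/w11.png')
rel(*OBJ['bottle'],.16)"
```

```text
clock: 26.47
position: [0.6312, -0.0446, 0.1485]
ee_rot: [1.526, 2.743, 0.002]
force: [0.5, 0.3, 0.0]
width: 0.867
clock: 27.22
position: [0.6301, -0.0442, 0.1547]
ee_rot: [-2.181, -2.26, 0.001]
force: [-0.5, -0.2, -0.8]
width: 0.875
t 27.27 pos [ 0.6302 -0.0443  0.1547] toolshift mm [ -67.8 -166.6   -5.2] rot deg [-0.02 -0.    0.2 ] w mm 80.0 F [ 0.6 -0.9 -0. ] q [-0.27  0.54  0.39  1.68 -0.24  0.97  0.24]
```

View pics/w11.png

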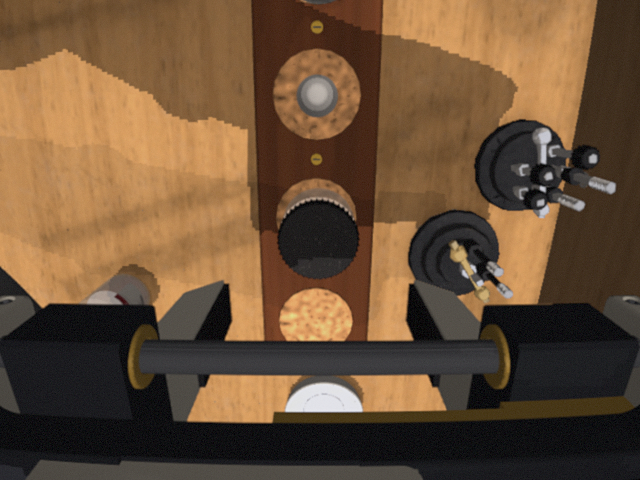

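```bash
python3 -c "
from h import *
print(onz('wrist',(318,238),.06))"
python3 -m creep '[{"translation":[-0.004,-0.01,0],"rot":[0,0,0],"jaw":0.075},{"translation":[-0.007,-0.018,0],"rot":[0,0,0],"jaw":0.075},{"translation":[-0.01,-0.024,0],"rot":[0,0,0],"jaw":0.075},{"translation":[-0.011,-0.027,0],"rot":[0,0,0],"jaw":0.075},{"translation":[-0.011,-0.027,0],"rot":[0,0,0],"jaw":0.075},{"translation":[-0.01,-0.024,0],"rot":[0,0,0],"jaw":0.075},{"translation":[-0.007,-0.018,0],"rot":[0,0,0],"jaw":0.075},{"translation":[-0.005,-0.012,0],"rot":[0,0,0],"jaw":0.075},{"translation":[-0.003,-0.007,0],"rot":[0,0,0],"jaw":0.075},{"translation":[0,0,0],"rot":[0,0,0],"jaw":0.075},{"translation":[0,0,0],"rot":[0,0,0],"jaw":0.075},{"translation":[0,0,0],"rot":[0,0,0],"jaw":0.075}]'
python3 -m creep '[{"translation":[0,0,0],"rot":[0,0,0],"jaw":0.075},{"translation":[0,0,0],"rot":[0,0,0],"jaw":0.075},{"translation":[0,0,0],"rot":[0,0,0],"jaw":0.075},{"translation":[0,0,0],"rot":[0,0,0],"jaw":0.075}]'
python3 - <<'E'
from h import *
rel(*OBJ['bottle'],.16)
ci=optics.camera_info('wrist'); im=snap('wrist','pics/w12.png')[:,:,::-1].copy()
for r in optics.pinpoint('wrist','bottle_mid')[:3]: print(r,onz('wrist',r['location'],.047,ci))
for z,rr,c in [(0,.0205,(0,0,255)),(.06,.0205,(0,255,0)),(.094,.003,(255,0,0))]:
    pts=[proj('wrist',[OBJ['bottle'][0]+rr*np.cos(a),OBJ['bottle'][1]+rr*np.sin(a),z],ci) for a in np.linspace(0,6.28,40)]
    cv2.polylines(im,[np.int32(pts)],True,c,1)
cv2.imwrite('pics/w12b.png',im)
E
```

```text
[ 0.63072161 -0.04028573  0.06      ]
clock: 28.27
position: [0.4669, -0.117, 0.1549]
ee_rot: [2.184, 2.258, 0.001]
force: [0.4, 0.6, -0.4]
width: 0.818
clock: 28.6
position: [0.4658, -0.1174, 0.1547]
ee_rot: [2.185, 2.257, -0.0]
force: [-0.4, 0.2, -0.3]
width: 0.818
t 28.6 pos [ 0.4658 -0.1174  0.1547] toolshift mm [-0.4  0.2 -5.3] rot deg [-0.01  0.01  0.05] w mm 75.1 F [-0.4  0.2 -0.3] q [-0.2   0.31  0.42  2.05 -0.17  0.81  0.36]
{'location': [321.8, 235.0], 'score': 0.91} [ 0.46903178 -0.11550325  0.047     ]
```

View pics/w12b.png

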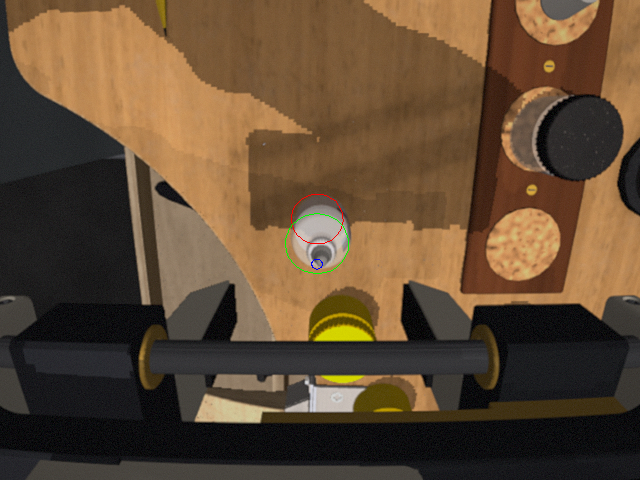

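Run:
```python
from h import *
ci=optics.camera_info('wrist'); im=cv2.imread('pics/w12.png')
o=(.4675,-.1145)
for z,rr,c in [(0,.0205,(0,0,255)),(.06,.0205,(0,255,0)),(.094,.003,(255,0,0))]:
    pts=[proj('wrist',[o[0]+rr*np.cos(a),o[1]+rr*np.sin(a),z],ci) for a in np.linspace(0,6.28,40)]
    cv2.polylines(im,[np.int32(pts)],True,c,1)
cv2.imwrite('pics/w12c.png',cv2.resize(im[170:300,250:390],None,fx=4,fy=4,interpolation=cv2.INTER_CUBIC))
```

```text
(no output)
```

View pics/w12c.png

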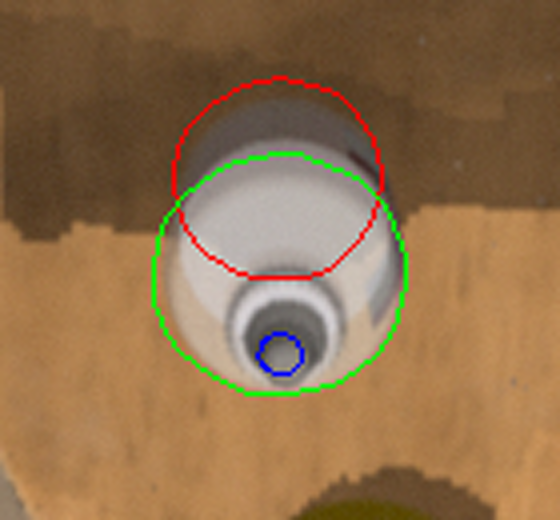

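```bash
python3 -m creep '[{"translation":[0.0015,0.0017,0.01],"rot":[0,0,0],"jaw":0.075},{"translation":[0,0,0.018],"rot":[0,0,0],"jaw":0.075},{"translation":[0,0,0.02],"rot":[0,0,0],"jaw":0.075},{"translation":[0,0,0.018],"rot":[0,0,0],"jaw":0.075},{"translation":[0,0,0.016],"rot":[0,0,0],"jaw":0.075},{"translation":[0,0,0.012],"rot":[0,0,0],"jaw":0.075},{"translation":[0,0,0.007],"rot":[0,0,0],"jaw":0.075},{"translation":[0,0,0.003],"rot":[0,0,0],"jaw":0.075},{"translation":[0,0,0],"rot":[0,0,0],"jaw":0.075},{"translation":[0,0,0],"rot":[0,0,0],"jaw":0.075},{"translation":[0,0,0],"rot":[0,0,0],"jaw":0.075},{"translation":[0,0,0],"rot":[0,0,0],"jaw":0.075}]'
python3 -c "
from h import *
rel(.4675,-.116,.050)"
```

```text
clock: 29.7
position: [0.4677, -0.1161, 0.0515]
ee_rot: [2.185, 2.256, 0.001]
force: [-0.4, 0.1, -0.2]
width: 0.818
t 29.7 pos [ 0.4677 -0.1161  0.0515] toolshift mm [ 0.1 -0.2  1.5] rot deg [0.07 0.01 0.03] w mm 75.1 F [-0.4  0.1 -0.2] q [-0.12  0.48  0.34  2.13 -0.29  0.57  0.46]
```

```bash
python3 -m creep '[{"translation":[0,0,0],"rot":[0,0,0],"jaw":0.065},{"translation":[0,0,0],"rot":[0,0,0],"jaw":0.057},{"translation":[0,0,0],"rot":[0,0,0],"jaw":0.05},{"translation":[0,0,0],"rot":[0,0,0],"jaw":0.045},{"translation":[0,0,0],"rot":[0,0,0],"jaw":0.041},{"translation":[0,0,0],"rot":[0,0,0],"jaw":0.038},{"translation":[0,0,0],"rot":[0,0,0],"jaw":0.036},{"translation":[0,0,0],"rot":[0,0,0],"jaw":0.035},{"translation":[0,0,0],"rot":[0,0,0],"jaw":0.035},{"translation":[0,0,0],"rot":[0,0,0],"jaw":0.035}]' 12
python3 -c "
from h import *
rel(.4675,-.116,.050)"
```

```text
clock: 30.53
position: [0.4672, -0.116, 0.0509]
ee_rot: [-2.186, -2.257, -0.0]
force: [-0.4, -0.4, 1.9]
width: 0.434
t 30.53 pos [ 0.4672 -0.116   0.0509] toolshift mm [0.  0.3 0.9] rot deg [ 0.   -0.    0.03] w mm 39.8 F [-0.4 -0.4  1.9] q [-0.12  0.48  0.34  2.14 -0.29  0.57  0.46]
```

```bash
python3 -m creep '[{"translation":[0,0,-0.005],"rot":[0,0,0],"jaw":0.035},{"translation":[0,0,-0.012],"rot":[0,0,0],"jaw":0.035},{"translation":[0,0,-0.02],"rot":[0,0,0],"jaw":0.035},{"translation":[0,0,-0.02],"rot":[0,0,0],"jaw":0.035},{"translation":[0,0,-0.015],"rot":[0,0,0],"jaw":0.035},{"translation":[0,0,-0.008],"rot":[0,0,0],"jaw":0.035},{"translation":[0,0,0],"rot":[0,0,0],"jaw":0.035},{"translation":[0,0,0],"rot":[0,0,0],"jaw":0.035}]'
python3 - <<'E'
from h import *
rel(*PAD[4],.131)
ci=optics.camera_info('wrist'); im=snap('wrist','pics/w13.png')[:,:,::-1].copy()
s=arm.observe(); R=Ro.from_rotvec(s['ee_rot']); p=s['position']
for off,col in [(0,(0,0,255)),(.003,(0,255,0))]:
  for h,rr in [(0,.0205),(.094,.003)]:
    pts=[proj('wrist',p+R.apply([off+rr*np.cos(a),rr*np.sin(a),.0509-h]),ci) for a in np.linspace(0,6.28,40)]
    cv2.polylines(im,[np.int32(pts)],True,col,1)
cv2.imwrite('pics/w13b.png',im)
E
```

```text
clock: 31.2
position: [0.4672, -0.1159, 0.1308]
ee_rot: [2.185, 2.257, 0.001]
force: [0.3, 0.3, -1.4]
width: 0.432
t 31.2 pos [ 0.4672 -0.1159  0.1308] toolshift mm [-2.140e+01  1.637e+02 -1.000e-01] rot deg [ 0.03 -0.01  0.05] w mm 39.7 F [ 0.3  0.3 -1.4] q [-0.19  0.35  0.41  2.07 -0.2   0.76  0.38]
```

View pics/w13b.png

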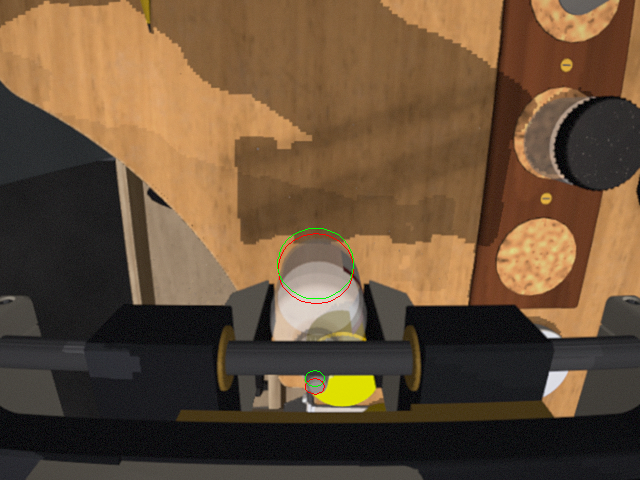

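The bottle is held upright, its foot at (316,267) and tip at (316,382), within about 2 mm of the tool axis. On to pad 4.

```bash
python3 -m creep '[{"translation":[-0.002,0.01,0],"rot":[0,0,0],"jaw":0.035},{"translation":[-0.002,0.018,0],"rot":[0,0,0],"jaw":0.035},{"translation":[-0.003,0.023,0],"rot":[0,0,0],"jaw":0.035},{"translation":[-0.003,0.025,0],"rot":[0,0,0],"jaw":0.035},{"translation":[-0.003,0.025,0],"rot":[0,0,0],"jaw":0.035},{"translation":[-0.003,0.023,0],"rot":[0,0,0],"jaw":0.035},{"translation":[-0.003,0.018,0],"rot":[0,0,0],"jaw":0.035},{"translation":[-0.002,0.014,0],"rot":[0,0,0],"jaw":0.035},{"translation":[-0.0015,0.0075,0],"rot":[0,0,0],"jaw":0.035},{"translation":[0,0,0],"rot":[0,0,0],"jaw":0.035},{"translation":[0,0,0],"rot":[0,0,0],"jaw":0.035},{"translation":[0,0,0],"rot":[0,0,0],"jaw":0.035}]'
python3 -m creep '[{"translation":[0,0,0],"rot":[0,0,0],"jaw":0.035},{"translation":[0,0,0],"rot":[0,0,0],"jaw":0.035},{"translation":[0,0,0],"rot":[0,0,0],"jaw":0.035},{"translation":[0,0,0],"rot":[0,0,0],"jaw":0.035}]'
python3 -c "
from h import *
rel(*PAD[4],.061)"
```

```text
clock: 32.25
position: [0.6303, -0.1333, 0.1303]
ee_rot: [-2.185, -2.255, 0.001]
force: [-0.9, 0.4, -0.8]
width: 0.436
clock: 32.58
position: [0.6311, -0.1332, 0.1311]
ee_rot: [2.186, 2.257, 0.0]
force: [-0.2, -0.0, -1.2]
width: 0.432
t 32.58 pos [ 0.6311 -0.1332  0.1311] toolshift mm [ 1.2  0.4 70.1] rot deg [ 0.01 -0.01  0.03] w mm 39.7 F [-0.2 -0.  -1.2] q [-0.13  0.59  0.39  1.67 -0.27  0.94  0.39]
```

```bash
python3 -m creep '[{"translation":[0,0,0.01],"rot":[0,0,0],"jaw":0.035},{"translation":[0,0,0.015],"rot":[0,0,0],"jaw":0.035},{"translation":[0,0,0.015],"rot":[0,0,0],"jaw":0.035},{"translation":[0,0,0.013],"rot":[0,0,0],"jaw":0.035},{"translation":[0,0,0.008],"rot":[0,0,0],"jaw":0.035},{"translation":[0,0,0.004],"rot":[0,0,0],"jaw":0.035},{"translation":[0,0,0.002],"rot":[0,0,0],"jaw":0.035},{"translation":[0,0,0],"rot":[0,0,0],"jaw":0.035},{"translation":[0,0,0],"rot":[0,0,0],"jaw":0.035},{"translation":[0,0,0],"rot":[0,0,0],"jaw":0.035},{"translation":[0,0,0],"rot":[0,0,0],"jaw":0.035},{"translation":[0,0,0],"rot":[0,0,0],"jaw":0.035}]'
python3 -m creep '[{"translation":[0,0,0.001],"rot":[0,0,0],"jaw":0.035},{"translation":[0,0,0.001],"rot":[0,0,0],"jaw":0.035},{"translation":[0,0,0],"rot":[0,0,0],"jaw":0.035},{"translation":[0,0,0],"rot":[0,0,0],"jaw":0.035},{"translation":[0,0,0],"rot":[0,0,0],"jaw":0.035}]'
python3 -c "
from h import *
rel(*PAD[4],.061)"
```

```text
clock: 33.58
position: [0.6316, -0.1333, 0.0644]
ee_rot: [2.185, 2.256, 0.001]
force: [0.1, 0.3, -1.4]
width: 0.433
clock: 34.0
position: [0.6313, -0.1333, 0.0618]
ee_rot: [-2.186, -2.257, 0.0]
force: [0.5, 0.5, -0.3]
width: 0.433
t 34.0 pos [ 0.6313 -0.1333  0.0618] toolshift mm [1.3 0.2 0.8] rot deg [-0.   -0.    0.03] w mm 39.8 F [ 0.5  0.5 -0.3] q [-0.11  0.67  0.36  1.72 -0.31  0.81  0.42]
```

```bash
python3 -m creep '[{"translation":[0,0,0.0006],"rot":[0,0,0],"jaw":0.035},{"translation":[0,0,0],"rot":[0,0,0],"jaw":0.035},{"translation":[0,0,0],"rot":[0,0,0],"jaw":0.042},{"translation":[0,0,0],"rot":[0,0,0],"jaw":0.05},{"translation":[0,0,0],"rot":[0,0,0],"jaw":0.06},{"translation":[0,0,0],"rot":[0,0,0],"jaw":0.07},{"translation":[0,0,0],"rot":[0,0,0],"jaw":0.078},{"translation":[0,0,0],"rot":[0,0,0],"jaw":0.078},{"translation":[0,0,-0.01],"rot":[0,0,0],"jaw":0.078},{"translation":[0,0,-0.02],"rot":[0,0,0],"jaw":0.078},{"translation":[0,0,-0.03],"rot":[0,0,0],"jaw":0.078},{"translation":[0,0,-0.03],"rot":[0,0,0],"jaw":0.078}]'
python3 -m creep '[{"translation":[0,0,-0.025],"rot":[0,0,0],"jaw":0.08},{"translation":[0,-0.02,-0.01],"rot":[0,0,0],"jaw":0.08},{"translation":[0,-0.03,0],"rot":[0,0,0],"jaw":0.08},{"translation":[0,-0.03,0],"rot":[0,0,0],"jaw":0.08},{"translation":[0,-0.03,0],"rot":[0,0,0],"jaw":0.08},{"translation":[0,-0.03,0],"rot":[0,0,0],"jaw":0.08},{"translation":[0,-0.03,0],"rot":[0,0,0],"jaw":0.08},{"translation":[0,-0.02,0],"rot":[0,0,0],"jaw":0.08},{"translation":[0,-0.01,0],"rot":[0,0,0],"jaw":0.08},{"translation":[0,0,0],"rot":[0,0,0],"jaw":0.08},{"translation":[0,0,0],"rot":[0,0,0],"jaw":0.08},{"translation":[0,0,0],"rot":[0,0,0],"jaw":0.08}]'
python3 -c "
from h import *
rel(.35,-.1,.18)
snap('top','pics/t14.png');snap('scene','pics/s14.png')
"
```

```text
clock: 35.0
position: [0.6307, -0.1333, 0.1524]
ee_rot: [-2.185, -2.256, 0.002]
force: [0.6, 0.2, 0.2]
width: 0.852
clock: 36.0
position: [0.4332, -0.1396, 0.1867]
ee_rot: [2.184, 2.256, 0.001]
force: [-0.0, -0.3, 0.7]
width: 0.87
t 36.0 pos [ 0.4332 -0.1396  0.1867] toolshift mm [ 42.3 -81.9   6.6] rot deg [0.1  0.03 0.07] w mm 79.9 F [-0.  -0.3  0.7] q [-0.18  0.22  0.45  2.07 -0.13  0.87  0.37]
```

View pics/t14.png

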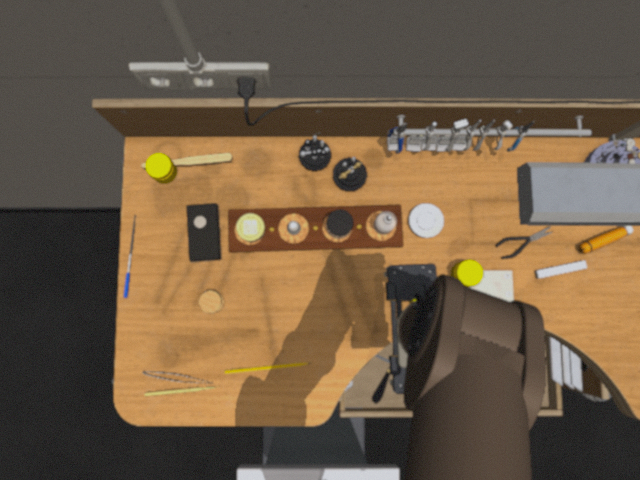

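View pics/s14.png

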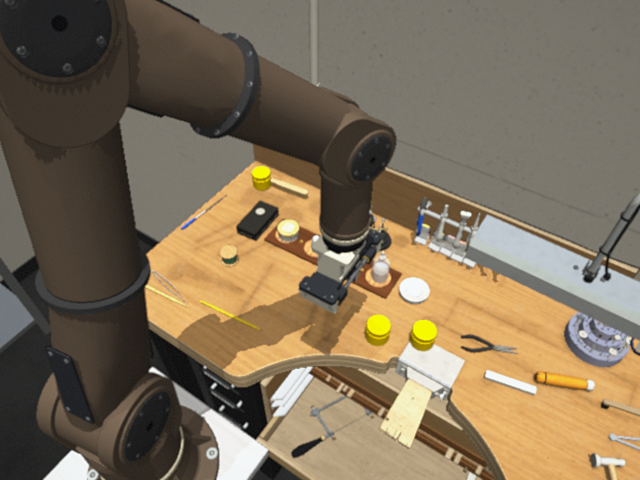

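All four stand on the pads, at (250,228), (293,227), (340,223) and (385,223) in the top view, and the spool is at (210,301) as before. I'll measure the offsets.

Run:
```python
from h import *
im=cv2.imread('pics/top0.png'); im=cv2.imread('pics/t14.png')
Z=4; big=cv2.resize(im[195:265,220:410],None,fx=Z,fy=Z,interpolation=cv2.INTER_CUBIC)
for i,(z,r) in enumerate([(.038,.0285),(.048,.006),(.06,.027),(.104,.003)]):
    for zz,rr,c in [(z,r,(0,255,0)),(.01,.031,(255,0,0))]:
        pts=[(proj('top',[PAD[i+1][0]+rr*np.cos(a),PAD[i+1][1]+rr*np.sin(a),zz])-[220,195])*Z for a in np.linspace(0,6.28,40)]
        cv2.polylines(big,[np.int32(pts)],True,c,1)
cv2.imwrite('pics/t14b.png',big)
for k,z,p in [('tin_mid',.024,1),('cone_mid',.0305,2),('jar_mid',.035,3),('bottle_mid',.057,4),('spool_mid',.017,0)]:
    for r in optics.pinpoint('top',k)[:4]:
        X=onz('top',r['location'],z)[:2]; print(k,round(r['score'],2),np.round(X,4),np.round((X-np.array(PAD[p] if p else onz('top',(212.7,299.6),.017)[:2]))*1000,1))
```

```text
tin_mid 0.62 [0.6285 0.1346] [ 5.5 -3.6]
cone_mid 0.72 [0.6282 0.05  ] [2.4 1.9]
jar_mid 0.97 [0.7495 0.3181] [120.9 360.1]
jar_mid 0.95 [ 0.6378 -0.046 ] [ 9.2 -4. ]
jar_mid 0.95 [ 0.5254 -0.2974] [-103.2 -255.4]
bottle_mid 0.9 [ 0.6266 -0.1329] [-4.9 -0.9]
spool_mid 0.87 [0.4795 0.21  ] [0. 0.]
spool_mid 0.17 [0.6275 0.0485] [ 148.1 -161.5]
```

View pics/t14b.png

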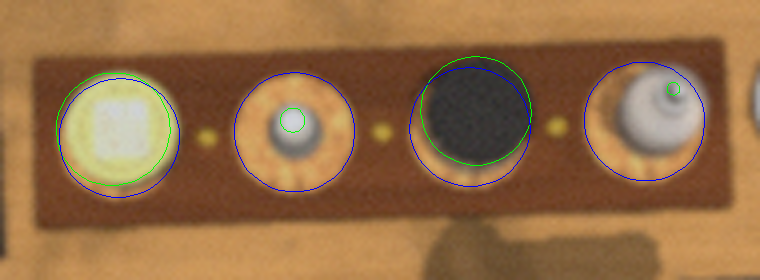

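The lid and tip outlines projected from the pad centres match the objects to within a few mm. The spool has not moved, and the arm is clear. Handing in.

```bash
python3 -m creep '[{"translation":[0,0,0],"rot":[0,0,0],"jaw":0.08},{"translation":[0,0,0],"rot":[0,0,0],"jaw":0.08},{"translation":[0,0,0],"rot":[0,0,0],"jaw":0.08}]'; python3 -c "
from h import *
print(arm.sign_off())"
```

```text
clock: 36.6
position: [0.4315, -0.1397, 0.1862]
ee_rot: [-2.186, -2.257, 0.0]
force: [-0.6, 0.1, 0.4]
width: 0.872
the job is handed in; nothing more can be done
None
```

I set the four supplies upright on the pads, rising away from the charcoal: tin on pad 1 next to the block, cone on pad 2, jar on pad 3 and bottle on pad 4. I handed the job in at about 36.6 s, with the gripper open and clear of everything; the hand-in gave no verdict.

- **Placing:** in the final top view, the outlines projected from the pad centres fit the tin, cone, jar and bottle to within a few mm. The wrist-camera checks after release put the tin and jar within about 3 mm of their pad centres.
- **Spool:** the detector gave it at the same position as at the start (0 mm shift).
- **Disagreements:** the top-view detector put the jar about 10 mm off centre, the tin about 6.5 mm and the bottle about 5 mm. That is inside the 14 mm limit, and I took it as detector error because the outlines and wrist view contradict it. The detector also missed the cone in one wrist picture, so I located it by eye in that picture.

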